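Load the drying corner after dumpling making and start its timer

ROBOT

A 6-joint arm with a two-finger parallel gripper is mounted at the origin on the work surface. World frame = base frame: x ahead of the robot, y to its left, z up, the work surface at z = 0. Lengths are in mm, angles in rad, forces in N, time in s.
With the tool pointing down it reaches from about 275 to 775 mm from the base axis. Payload 14.6 kg.
Tool frame: the origin (TCP) lies midway between the tips of the shut fingers; the grasp point (between the pads) lies 19 mm behind it; z points along the fingers, y is the direction in which the jaws open and shut (so a half turn about z gives the same grasp; the last joint's range is limited). The gripper opens to 85 mm and grips with 20 to 120 N. Pads are 22 mm wide; open, the fingers measure 114 mm over their backs; the gripper's body (76 mm by 85 mm) begins 54 mm behind the grasp point. The pads swing forward as they close: fully open they stand 13 mm farther back than shut.
Start: joints at [1.166, 0.263, -0.048, 1.259, 0, 1.415], TCP at [129.79, 508.707, 231.278] pointing down, gripper open.
Joint ranges: [-2.65, 2.65], [-0.89, 1.7], [-1.18, 1.37], [-2.13, 2.11], [-1.35, 1.29], [-3.14, 3.14]. Speed limits (rad/s): [1.89, 1.89, 2.57, 2.79, 3.14, 3.14].

INTERFACE

Orientations are given as a rotation vector (axis times angle).
In Python, from plant import sense, read_camera, get_calibration, job_done gives the robot as it stands. The module is installed in compiled form; this text tells all that it offers.
- The arm moves only by the tool send_rows, never from a script. Its argument "motion" is text: rows parted by semicolons, each of 7 numbers parted by spaces: the shift along the tool's x, y, z in mm, then the turn, a rotation vector about the tool's x, y, z in rad, then the opening, from 0 (shut) to 1 (fully open). A call has 1 to 12 rows; each row is the pose to reach, as a shift and turn from the pose commanded when the call began, along the tool's axes at that moment; what a row does not reach only later rows make up. A row lasts 1/8 s, in which the tool goes at most 62.5 mm and 10.7 degrees, less where a joint would pass 70% of its speed; a pose out of reach is approached as far as the arm can. A call with a gripper value outside its range is refused whole. The fingers move at their own pace and stop on an object; "squeeze" is the grip in N (left out, the last holds). Time passes only in rows, so rows that repeat a pose let the fingers close. It gives the time, the measured TCP pose, the force and the opening at its end, in the units of the state.
- sense(): the state, without advancing time (a new reading comes with each control period).
- read_camera(name): name is "scene" or "top" or "wrist"; returns the picture (420x560x3 uint8, red, green, blue); there is no depth.
- get_calibration(name): a dict with "K" (3x3 intrinsics, pixels), "pose" (4x4, takes a point from camera to world coordinates); the wrist camera has in their place "hand_eye" (4x4, takes a point from camera to tool coordinates, whose origin is the TCP and whose axes are the flange's). Camera axes: x right, y down, z forward; pixel columns grow to the right and rows downward; lengths in mm; the calibration is good to about 2 mm. A picture is of the moment at which its call begins: read the wrist's pose just before it. get_calibration takes no time and is no camera call.
- job_done(): hands the job in, once; it reports no verdict.
The state is a dict: "clock": time; "joint_positions": joint angles; "qd": joint speeds; "tau": joint torques, N m; "eef_pos": TCP position; "tool_rot": TCP orientation; "contact_force": force on the tool from outside, world axes, zero at the start; "torque": the same for the moment, N m; "gripper_width": opening from 0.0 (shut) to 1.0 (fully open).
Only numpy, scipy, OpenCV 4.12 (cv2) and the standard library are available. Lean on these libraries where they do the work, as an engineer would, in place of code of your own. Each camera call takes 0.05 s, during which the arm holds its last target.

TASK

The washed dumpling tools must dry: lay every rolling pin that is there across the zigzag rest, one to a valley, barrel down on both uprights, and hang every U-shaped clip astride the bar of the rail, straddling it with its legs down on either side. When all of them are loaded, and only then, turn the blower's timer dial to the 40-minute mark. Do not disturb the other kitchen things, and leave everything standing free and still.

Things in the scene. Friction and masses are not known exactly. Their poses are not given: they have to be found in the camera images.
- pin_rest: Fixed steel rest. Two upright strips 8 mm thick, 190 long, run along its x at y = -55 and +55. Their tops zigzag (20 deg slopes): valleys at x = -60, 0, +60, ridges between 11 mm higher, and end horns 125 mm high at x = -93, +93. A pin laid across, along the rest's y, settles in a valley, its axis 100 mm up. Base 10 mm. Origin: centre of the underside, on the table; z up.
- clip_rail: Fixed steel rail: a level round bar, 12 mm diameter, 360 mm long along its own y, on a post at each end; the bar's axis is 100 mm above the table (its top 106 mm), straight above the y axis. Origin: centre of the underside, on the table; z up.
- blower: Fixed white box 120x120x45 mm, vents on its +x side, timer dial in the middle of its top. Origin: centre of the underside. Thin black marks round the dial, every 30 deg = 10 min, run clockwise seen from above from 0 (towards its -x, the robot) to 90 min; the 40-minute mark, fifth counting the zero, is the one long, thick mark.
- timer_grip (a point): Point on the dial's upright axis, 82 mm above the table, at the height to grip its bar handle: the bar is 42 mm long, 14 mm thick, its top 89 mm above the table; the 44 mm disc under it has its top at 59 mm. A white line on the bar is the pointer: at 0 it points to the blower's -x.
- timer (a joint): Dial angle in rad: 0 at 0 min, growing clockwise seen from above, 0.05236 per minute, 40 min = 2.094; stops at 0 and 4.71. Starts between 0 and 0.9 and stays where it is left (friction 0.03 N m). At 0 the bar handle lies along the blower's x; at q it has turned clockwise by q from there.
- pin0: Thin birch rolling pin, 210 mm long: round barrel 20 mm in diameter (170 mm between collars), and at each end a hexagonal collar 26 mm across flats, 20 mm long, that keeps it from rolling. 0.06 to 0.13 kg. May be absent. Origin: middle of the pin, on its axis (13 mm above the table when lying there); x along the pin; it may be turned about x.
- pin1: Thin birch rolling pin, 210 mm long: round barrel 20 mm in diameter (170 mm between collars), and at each end a hexagonal collar 26 mm across flats, 20 mm long, that keeps it from rolling. 0.06 to 0.13 kg. May be absent. Origin: middle of the pin, on its axis (13 mm above the table when lying there); x along the pin; it may be turned about x.
- pin2: Thin birch rolling pin, 210 mm long: round barrel 20 mm in diameter (170 mm between collars), and at each end a hexagonal collar 26 mm across flats, 20 mm long, that keeps it from rolling. 0.06 to 0.13 kg. May be absent. Origin: middle of the pin, on its axis (13 mm above the table when lying there); x along the pin; it may be turned about x.
- clip0: Grey rigid plastic clip, an upside-down U standing on its two legs: 35 mm over the legs' outsides along its x, 44 mm wide along its y (the bar's direction once hung), legs 5 mm thick, gap 25 mm; crown underside 50 mm, top 56 mm above the feet; an 8 mm steel spring barrel along y on top, up to 63 mm. About 0.05 kg. May be absent. Origin: between the feet, at their level; z towards the crown.
- clip1: Grey rigid plastic clip, an upside-down U standing on its two legs: 35 mm over the legs' outsides along its x, 44 mm wide along its y (the bar's direction once hung), legs 5 mm thick, gap 25 mm; crown underside 50 mm, top 56 mm above the feet; an 8 mm steel spring barrel along y on top, up to 63 mm. About 0.05 kg. May be absent. Origin: between the feet, at their level; z towards the crown.
- clip2: Grey rigid plastic clip, an upside-down U standing on its two legs: 35 mm over the legs' outsides along its x, 44 mm wide along its y (the bar's direction once hung), legs 5 mm thick, gap 25 mm; crown underside 50 mm, top 56 mm above the feet; an 8 mm steel spring barrel along y on top, up to 63 mm. About 0.05 kg. May be absent. Origin: between the feet, at their level; z towards the crown.
- steel_bowl: Bystander, leave alone: steel bowl, 150 mm wide and 70 mm high. Origin: centre of its underside.
- plate_low: Bystander, leave alone: lower of two stacked white melamine plates, 170 mm wide, 12 mm high. Origin: centre of its underside.
- plate_top: Bystander, leave alone: upper of the two stacked plates. Origin: centre of its underside.
- clamp_jar: Bystander, leave alone: clear glass jar with a lid and wire clamp, 70 mm wide, 110 mm high. Origin: centre of its underside.
- spoon: Bystander, leave alone: white ceramic spoon, 140 mm long, lying on the table. Origin: centre of its underside.
- soy_bottle: Bystander, leave alone: amber glass bottle, 56 mm wide, 150 mm high. Origin: centre of its underside.
- spice_tin: Bystander, leave alone: small steel tin, 56 mm wide, 70 mm high. Origin: centre of its underside.
- sponge_box: Bystander, leave alone: blue ceramic sponge box, 90 x 60 x 35 mm. Origin: centre of its underside.
Things that resemble listed ones, but are neither listed nor needed, are in the scene too. What is shaped like the pin1 but red is not meant.

How it is judged (in metres and radians):
On the way, in this order (a step that is already met when the one before it is completed fails the run):
1. every pin present lies in a valley of the rest and every clip present hangs astride the rail (z of pin0 in the frame of pin_rest between 0.096 and 0.104 m and y of pin0 in the frame of pin_rest between -0.026 and 0.026 m and x of pin0 in the frame of pin_rest between -0.075 and 0.075 m and angle between the x axis of each of pin0, pin1, pin2 and the y axis of pin_rest, either way round below 0.09 rad and linear speed of each of pin0, pin1, pin2, clip0, clip1, clip2 below 0.03 m/s and z of pin1 in the frame of pin_rest between 0.096 and 0.104 m and y of pin1 in the frame of pin_rest between -0.026 and 0.026 m and x of pin1 in the frame of pin_rest between -0.075 and 0.075 m and z of pin2 in the frame of pin_rest between 0.096 and 0.104 m and y of pin2 in the frame of pin_rest between -0.026 and 0.026 m and x of pin2 in the frame of pin_rest between -0.075 and 0.075 m and z of clip0 in the frame of clip_rail between 0.05 and 0.062 m and x of clip0 in the frame of clip_rail between -0.022 and 0.022 m and y of clip0 in the frame of clip_rail between -0.15 and 0.15 m and angle between each of clip0, clip1, clip2's own z axis and vertical below 0.4 rad and angle between the y axis of each of clip0, clip1, clip2 and the y axis of clip_rail, either way round below 0.35 rad and z of clip1 in the frame of clip_rail between 0.05 and 0.062 m and x of clip1 in the frame of clip_rail between -0.022 and 0.022 m and y of clip1 in the frame of clip_rail between -0.15 and 0.15 m and z of clip2 in the frame of clip_rail between 0.05 and 0.062 m and x of clip2 in the frame of clip_rail between -0.022 and 0.022 m and y of clip2 in the frame of clip_rail between -0.15 and 0.15 m), for 0.2 s.
2. the timer dial is then at the 40-minute mark (value of joint timer between 1.994 and 2.194 rad), for 0.2 s.
At the end, for the whole second after the job is handed in: Every pin lies in a valley (axis 100+-4 mm up, middle within 26 mm, square within 0.09 rad); every clip hangs astride the bar (origin 56+-6 mm up, within 22 mm across, tilt < 0.4, turn < 0.35 rad, between the posts); dial 2.094+-0.10 rad; all released and at rest (all of step 1 and all of step 2 and velocity of joint timer below 0.05 rad/s); the robot touches nothing.
It fails at once if one of the other kitchen things is moved more than 30 mm (distance of any of steel_bowl, plate_low, plate_top, clamp_jar, spoon, soy_bottle, spice_tin, sponge_box from where it was at the start of the episode above 0.03 m).
Of pin0, pin1, pin2 only 2 to 3 are there at a start; the rules pass over those that are not, and their reading is None.
Of clip0, clip1, clip2 only 2 to 3 are there at a start; the rules pass over those that are not, and their reading is None.
At some moment in a run one of pin0, pin1, pin2 may be knocked a few centimetres aside while the robot is not near it.
Once in a run the grip may slacken for a moment while it holds something.
It also fails if it takes over 210 s, if anything falls off the work surface, if the arm or the gripper's body presses on something with over 40 N, if the wrist force passes 120 N, or if a joint passes its speed limit or range.

## Working session

There is one attempt and no reset: what is moved stays moved. The work goes in short steps, Python scripts to look and compute and a tool call to move; the robot and the scene stay as the last step left them, time stands still between calls to the robot, and variables do not carry over. Pictures are saved under pics/ and viewed, and the job is handed in when it is done.

Besides the shell and the picture viewer there is one more tool, called after "Request:" by a JSON object that holds its "op" and its "data", one argument or row to a line. send_rows: Moves the arm, as the interface text tells. Its arguments: {"type":"object","properties":{"motion":{"type":"string"},"squeeze":{"type":"number"}},"required":["motion"]}

```bash
mkdir -p pics; ls; python3 - <<'E'
from plant import *
import cv2
print(sense())
for n in ("scene","top","wrist"):
    c=get_calibration(n); print(n,{k:(v.tolist() if hasattr(v,'tolist') else v) for k,v in c.items()})
    cv2.imwrite(f"pics/{n}0.png",read_camera(n)[:,:,::-1])
E
```

```text
pics
{'clock': 0.0, 'joint_positions': array([ 1.16571896e+00,  2.63496192e-01, -4.89063393e-02,  1.25939280e+00,
       -1.28385973e-05,  1.41547505e+00]), 'qd': array([ 0.00076999,  0.00091926,  0.00080824,  0.0011266 , -0.00040021,
       -0.00063202]), 'tau': array([-5.56008876e-03, -6.37613654e+01,  3.84568262e+01,  1.38576556e-02,
       -5.12255046e-04,  1.50517968e-05]), 'eef_pos': array([129.67888938, 508.46412088, 230.85018164]), 'tool_rot': array([-3.91264159e-01, -3.11686640e+00,  1.51348744e-03]), 'contact_force': array([-0.72462865, -0.82737599, -1.23052582]), 'torque': array([-0.07509019, -0.02834573,  0.0306815 ]), 'gripper_width': 1.001987504341891}
scene {'K': [[437.8599909325637, 0.0, 274.59170382647466], [0.0, 437.8599909325637, 206.3830183637513], [0.0, 0.0, 1.0]], 'pose': [[-0.5654492522918523, 0.667001049275033, -0.48515641122074254, 1035.6479238266572], [0.8246953294244881, 0.4658101240591711, -0.32077802597655425, 374.2773852593706], [0.012031488188100651, -0.5814899213141916, -0.8134646364175858, 998.5524005772502], [0.0, 0.0, 0.0, 1.0]]}
top {'K': [[521.162061906461, 0.0, 272.9387550930786], [0.0, 521.162061906461, 211.1965524287568], [0.0, 0.0, 1.0]], 'pose': [[-0.021904402120755156, -0.9784302848096206, 0.20541269419170952, 134.3946642209474], [-0.9997508728247777, 0.020555584010616954, -0.008698290181259765, 18.987555917265684], [0.004288292647101855, -0.20555205115334413, -0.9786367890146096, 1711.4645274640754], [0.0, 0.0, 0.0, 1.0]]}
wrist {'K': [[306.9012547977433, 0.0, 281.3942662232466], [0.0, 306.9012547977433, 209.833784649665], [0.0, 0.0, 1.0]], 'hand_eye': [[0.00017538562990895693, -0.9506149345350832, -0.3103727041457435, 80.80810729053266], [0.9999998454878076, 0.00033044813612244383, -0.0004470216891638724, -0.2244465570520049], [0.0005275075753685117, -0.31037257778819605, 0.9506148456093398, -142.06765050628826], [0.0, 0.0, 0.0, 1.0]]}
```

```bash
python3 - <<'E'
import cv2
for n in ("scene","top"):
    i=cv2.imread(f"pics/{n}0.png"); cv2.imwrite(f"pics/{n}0b.png",cv2.resize(i,(800,600),interpolation=cv2.INTER_CUBIC))
E
```

```text
(no output)
```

View pics/scene0.png

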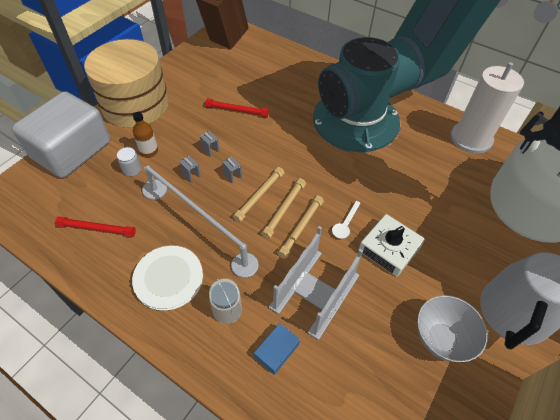

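View pics/top0b.png

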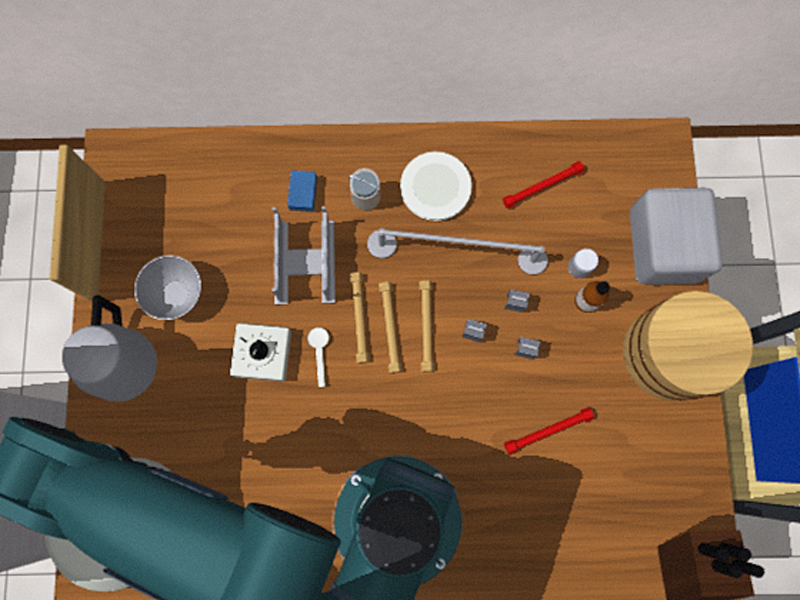

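View pics/wrist0.png

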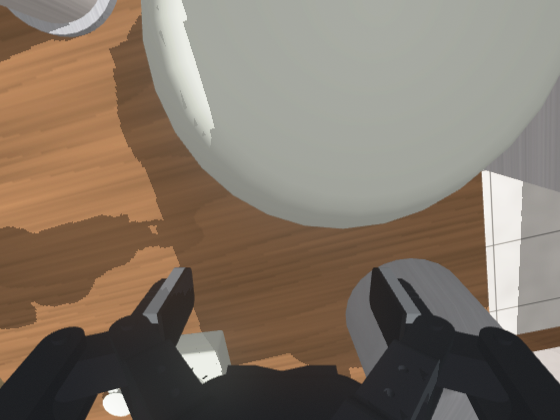

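Three pins, three clips (grey, near top-image (475..530, 300..348) of the 800-wide view), two red decoys; the rest lies left of the pins, the rail ahead of them, the dial far left. Rough positions from the top view first.

```bash
cat > h.py <<'E'
import numpy as np, cv2
from scipy.spatial.transform import Rotation as R
from plant import *
def cam(n,s=None):
    c=get_calibration(n); K=np.array(c["K"])
    if n!="wrist": return K,np.array(c["pose"])
    T=np.eye(4); T[:3,:3]=R.from_rotvec(s["tool_rot"]).as_matrix(); T[:3,3]=s["eef_pos"]
    return K,T@np.array(c["hand_eye"])
def ray(K,P,px,z):
    px=np.atleast_2d(px).astype(float)
    d=np.c_[px,np.ones(len(px))]@np.linalg.inv(K).T@P[:3,:3].T
    o=P[:3,3]; t=(z-o[2])/d[:,2]; return o+d*t[:,None]
def proj(K,P,X):
    X=np.atleast_2d(X).astype(float); c=(X-P[:3,3])@P[:3,:3]; u=c@K.T; return u[:,:2]/u[:,2:]
def snap(n,f):
    s=sense(); im=read_camera(n)[:,:,::-1].copy(); cv2.imwrite(f"pics/{f}.png",im); K,P=cam(n,s); return im,K,P,s
E
python3 - <<'E'
from h import *
im=cv2.imread("pics/top0.png"); K,P=cam("top"); hsv=cv2.cvtColor(im,cv2.COLOR_BGR2HSV)
m=((hsv[...,0]>14)&(hsv[...,0]<26)&(hsv[...,2]>165)&(hsv[...,1]<170)).astype(np.uint8)
m[:190]=0;m[265:]=0;m[:,:235]=0;m[:,320:]=0
n,l,st,ce=cv2.connectedComponentsWithStats(m)
for i in range(1,n):
    if st[i,4]>100:
        pts=np.argwhere(l==i)[:,::-1]; r=cv2.minAreaRect(pts.astype(np.float32)); 
        b=cv2.boxPoints(r); w=ray(K,P,b,13); 
        c=w.mean(0); e=w-c; L=sorted([(np.linalg.norm(w[0]-w[1]),tuple(w[0]-w[1])),(np.linalg.norm(w[1]-w[2]),tuple(w[1]-w[2]))])
        print("pin",st[i,:],c.round(1),[round(x[0]) for x in L],"ang",np.degrees(np.arctan2(L[1][1][1],L[1][1][0])).round(1))
def s(px): return np.array(px)*0.7
for nm,px,z in [("clipA",(475,329),50),("clipB",(518,299),50),("clipC",(529,347),50),("rail1",(382,236),100),("rail2",(540,250),100),("dial",(260,350),89),("base rest",(304,262),10),
  ("s1a",(275,208),125),("s1b",(282,300),125),("s2a",(323,207),125),("s2b",(328,300),125)]:
    print(nm,ray(K,P,s(px),z).round(0))
crop=im[90:300,150:420]; cv2.imwrite("pics/topcrop.png",cv2.resize(crop,None,fx=2.9,fy=2.8,interpolation=cv2.INTER_CUBIC))
E
```

```text
pin [265 196  14  66 345] [434.3  10.1  13. ] [26, 217] ang 4.5
pin [293 196   9  64 360] [435.4 -74.5  13. ] [24, 212] ang -0.9
pin [247 208   9  47 238] [426.8  77.4  13. ] [21, 154] ang 1.7
clipA [[ 416. -187.   50.]]
clipB [[ 483. -288.   50.]]
clipC [[ 372. -307.   50.]]
rail1 [[624.  19. 100.]]
rail2 [[ 584. -335.  100.]]
dial [[373. 292.  89.]]
base rest [[592. 205.  10.]]
s1a [[687. 257. 125.]]
s1b [[476. 240. 125.]]
s2a [[687. 150. 125.]]
s2b [[474. 140. 125.]]
```

View pics/topcrop.png

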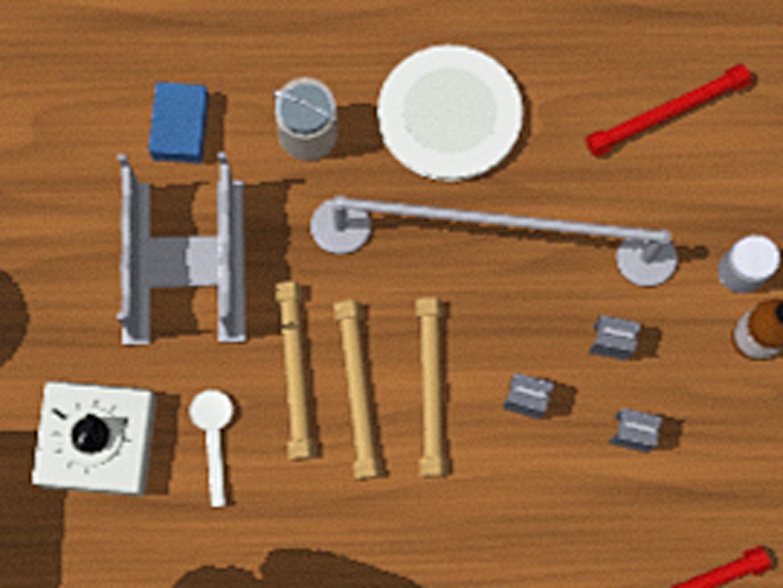

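```bash
cat >> h.py <<'E'
def mv(*targets):
    """print tool-frame shift for world targets (x,y,z,heading of tool x deg), all from present pose"""
    s=sense(); M=R.from_rotvec(s["tool_rot"]).as_matrix(); p=s["eef_pos"]
    for x,y,z,a in targets:
        a=np.radians(a); T=np.array([[np.cos(a),np.sin(a),0],[np.sin(a),-np.cos(a),0],[0,0,-1]])
        d=M.T@(np.array([x,y,z])-p); rv=R.from_matrix(M.T@T).as_rotvec()
        print("shift",d.round(1),"turn",rv.round(3),"rows",round(max(np.linalg.norm(d)/62.5,np.degrees(np.linalg.norm(rv))/10.7),1))
E
python3 -c "
from h import *
mv((430,-50,350,180))"
```

```text
shift [-429.  -467.  -118.7] turn [-0.001 -0.    -0.25 ] rows 10.3
```

Request:
{"op": "send_rows", "data": {
  "motion": "-150 -150 -118 0 0 -0.1 1;-429 -467 -118.7 0 0 -0.25 1;-429 -467 -118.7 0 0 -0.25 1;-429 -467 -118.7 0 0 -0.25 1;-429 -467 -118.7 0 0 -0.25 1;-429 -467 -118.7 0 0 -0.25 1;-429 -467 -118.7 0 0 -0.25 1;-429 -467 -118.7 0 0 -0.25 1;-429 -467 -118.7 0 0 -0.25 1;-429 -467 -118.7 0 0 -0.25 1;-429 -467 -118.7 0 0 -0.25 1;-429 -467 -118.7 0 0 -0.25 1"
}}

```text
clock: 1.65
eef_pos: [430.8, -51.6, 349.5]
tool_rot: [-0.004, -3.141, -0.0]
contact_force: [-1.3, 0.8, 0.8]
gripper_width: 1.001
```

```bash
python3 - <<'E'
from h import *
im,K,P,s=snap("wrist","w1"); print(s["eef_pos"],s["tool_rot"],s["joint_positions"])
E
```

```text
[430.7643686  -51.59646639 349.52027107] [-4.15583925e-03 -3.14072305e+00 -2.23143947e-04] [-3.07401335e-01  9.49273530e-02  5.48270929e-02  1.53156544e+00
 -1.25706698e-04 -3.04754860e-01]
```

View pics/w1.png

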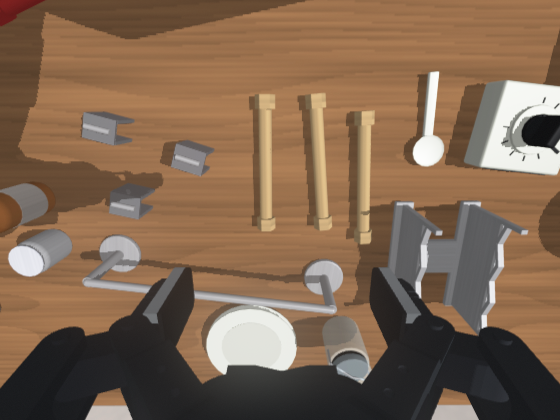

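```bash
cat >> h.py <<'E'
def pins(im,K,P,z=13,roi=None):
    hsv=cv2.cvtColor(im,cv2.COLOR_BGR2HSV)
    m=((hsv[...,0]>13)&(hsv[...,0]<27)&(hsv[...,2]>120)&(hsv[...,1]<150)).astype(np.uint8)
    if roi: k=np.zeros_like(m); k[roi[1]:roi[3],roi[0]:roi[2]]=1; m*=k
    m=cv2.morphologyEx(m,cv2.MORPH_CLOSE,np.ones((5,5)))
    m=cv2.morphologyEx(m,cv2.MORPH_OPEN,np.ones((3,3)))
    cv2.imwrite("pics/mask.png",m*255)
    n,l,st,ce=cv2.connectedComponentsWithStats(m); out=[]
    for i in range(1,n):
        if st[i,4]<500: continue
        pts=np.argwhere(l==i)[:,::-1].astype(np.float32); b=cv2.boxPoints(cv2.minAreaRect(pts)); w=ray(K,P,b,z)
        e1,e2=w[1]-w[0],w[2]-w[1]; e,f=(e1,e2) if np.linalg.norm(e1)>np.linalg.norm(e2) else (e2,e1)
        a=np.degrees(np.arctan2(e[1],e[0]))
        print("blob",st[i].tolist(),"c",w.mean(0).round(1),"L",np.linalg.norm(e).round(),"W",np.linalg.norm(f).round(),"ang",((a+90)%180-90).round(1))
E
python3 - <<'E'
from h import *
im=cv2.imread("pics/w1.png"); K,P=cam("wrist",sense())
pins(im,K,P,13,(230,80,400,255))
for n,px,z in [("railA",(87,282),100),("railB",(335,310),100),("postA",(120,252),0),("postB",(323,277),0),
 ("rest s1a",(404,203),10),("s1 hornlow",(440,232),125),("s2 horn",(525,231),125),("s2 far",(482,330),125),
 ("dial",(545,132),89)]:
    print(n,ray(K,P,px,z).round(0))
cv2.imwrite("pics/w1a.png",cv2.resize(im[95:230,60:230],None,fx=4.4,fy=4.4,interpolation=cv2.INTER_CUBIC))
cv2.imwrite("pics/w1b.png",cv2.resize(im[190:340,370:550],None,fx=4,fy=4,interpolation=cv2.INTER_CUBIC))
E
```

```text
blob [230, 80, 170, 175, 25237] c [446.8   1.8  13. ] L 279.0 W 244.0 ang 6.7
railA [[ 587. -333.  100.]]
railB [[635.  30. 100.]]
postA [[ 587. -335.   -0.]]
postB [[638.  25.   0.]]
rest s1a [[495. 150.  10.]]
s1 hornlow [[499. 154. 125.]]
s2 horn [[498. 263. 125.]]
s2 far [[651. 238. 125.]]
dial [[377. 286.  89.]]
```

View pics/w1a.png

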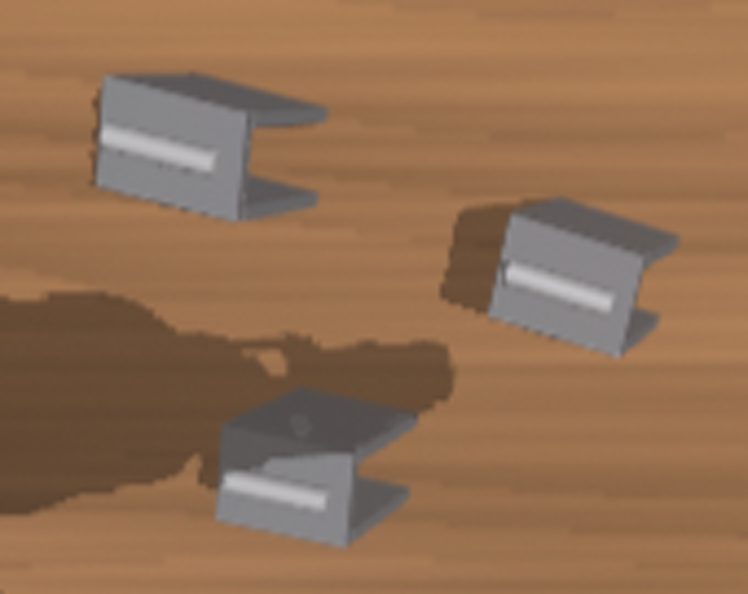

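View pics/w1b.png

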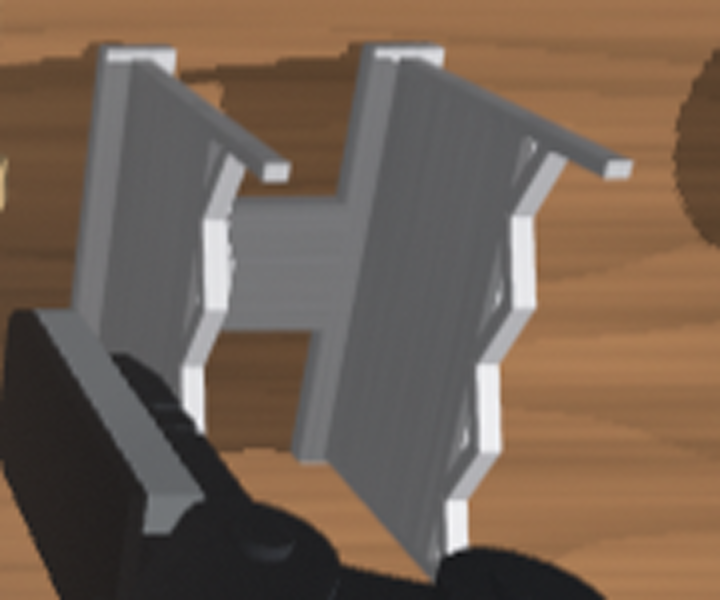

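```bash
python3 - <<'E'
from h import *
im=cv2.imread("pics/w1.png"); hsv=cv2.cvtColor(im,cv2.COLOR_BGR2HSV)
for p in [(265,160),(262,160),(268,160),(318,160),(364,160),(264,102),(266,225),(240,160),(290,160),(340,160),(290,110),(290,225)]: print(p,hsv[p[1],p[0]])
E
```

```text
(265, 160) [ 18  98 205]
(262, 160) [ 18  97 186]
(268, 160) [ 19  94 224]
(318, 160) [ 18  98 198]
(364, 160) [ 18  98 201]
(264, 102) [ 18  97 207]
(266, 225) [ 18  98 203]
(240, 160) [ 14 127 169]
(290, 160) [ 14 127 169]
(340, 160) [ 14 127 159]
(290, 110) [ 14 128 169]
(290, 225) [ 14 127 153]
```

```bash
sed -i 's/>13)&(hsv\[...,0\]<27)&(hsv\[...,2\]>120)&(hsv\[...,1\]<150)/>15)\&(hsv[...,0]<27)\&(hsv[...,2]>110)\&(hsv[...,1]<114)/' h.py
python3 - <<'E'
from h import *
im=cv2.imread("pics/w1.png"); K,P=cam("wrist",sense())
pins(im,K,P,13,(230,80,385,255))
def draw(o,yaw):
    im2=cv2.resize(im,None,fx=4,fy=4,interpolation=cv2.INTER_CUBIC); c,s=np.cos(yaw),np.sin(yaw)
    for y in (-59,-51,51,59):
        for x,z in [(-93,125),(-60,89.4),(-30,100.3),(0,89.4),(30,100.3),(60,89.4),(93,125)]:
            q=proj(K,P,[o[0]+c*x-s*y,o[1]+s*x+c*y,z])[0]*4+1.5
            cv2.circle(im2,tuple(int(v) for v in q),3,(0,0,255),-1)
    cv2.imwrite("pics/rest.png",im2[190*4:340*4,370*4:550*4])
draw((592,208),0.0)
# clips: crown corners from crop (offset 60,95 scale 4.4)
cl={"A":[(105,76),(250,110),(238,220),(95,186)],"C":[(512,212),(645,256),(622,356),(490,315)],"B":[(222,430),(355,455),(347,546),(216,517)]}
sp={"A":[(103,133),(214,163)],"C":[(506,272),(613,304)],"B":[(225,480),(327,502)]}
for k,v in cl.items():
    w=ray(K,P,np.array(v)/4.4+[60,95],56); q=ray(K,P,np.array(sp[k])/4.4+[60,95],62)
    print(k,w.mean(0).round(1),"y edge",np.linalg.norm(w[1]-w[0]).round(1),"x edge",np.linalg.norm(w[2]-w[1]).round(1),"spring",q.mean(0).round(1),np.linalg.norm(q[1]-q[0]).round(1),
     "ang y",np.degrees(np.arctan2(*(w[1]-w[0])[:2])).round(1),np.degrees(np.arctan2(*(w[2]-w[3])[:2])).round(1),np.degrees(np.arctan2(*(q[1]-q[0])[:2])).round(1))
E
```

```text
blob [305, 93, 27, 138, 1952] c [433.5   7.4  13. ] L 216.0 W 30.0 ang 5.4
blob [255, 94, 21, 138, 1929] c [434.8 -76.2  13. ] L 215.0 W 28.0 ang -0.0
blob [354, 110, 21, 135, 1926] c [458.  81.  13.] L 218.0 W 30.0 ang 5.3
A [ 373.7 -301.    56. ] y edge 44.1 x edge 34.8 spring [ 373.1 -301.7   62. ] 33.7 ang y 13.2 13.8 15.5
C [ 416.5 -181.5   56. ] y edge 43.4 x edge 34.0 spring [ 416.4 -182.3   62. ] 34.6 ang y 18.7 18.0 17.2
B [ 484.6 -283.4   56. ] y edge 44.0 x edge 33.2 spring [ 483.9 -283.4   62. ] 33.7 ang y 11.4 13.7 13.3
```

View pics/rest.png

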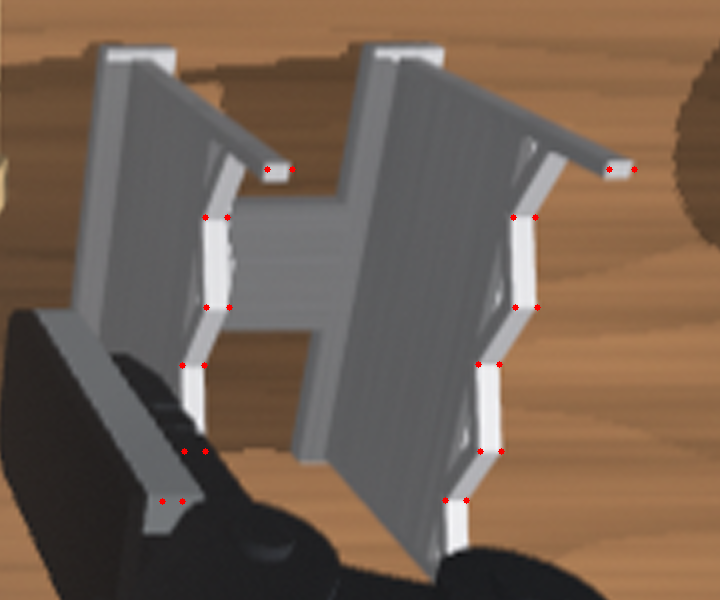

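```bash
python3 -c "
from h import *
mv((458,81,70,185.3),(458,81,5,185.3))"
```

```text
shift [-27.9 131.4 279.6] turn [ 0.    -0.001 -0.094] rows 5.0
shift [-28.  131.4 344.6] turn [ 0.    -0.001 -0.094] rows 5.9
```

Request:
{"op": "send_rows", "data": {
  "motion": "-28 131.5 100 0 0 -0.094 0.6;-28 131.5 200 0 0 -0.094 0.6;-28 131.5 280 0 0 -0.094 0.6;-28 131.5 280 0 0 -0.094 0.6;-28 131.5 280 0 0 -0.094 0.6;-28 131.5 310 0 0 -0.094 0.6;-28 131.5 335 0 0 -0.094 0.6;-28 131.5 344 0 0 -0.094 0.6;-28 131.5 344 0 0 -0.094 0.6",
  "squeeze": 50
}}

```text
clock: 2.82
eef_pos: [457.7, 82.1, 6.3]
tool_rot: [0.149, -3.138, -0.0]
contact_force: [0.1, 0.5, 0.4]
gripper_width: 0.601
```

```bash
python3 - <<'E'
from h import *
im,K,P,s=snap("wrist","w2"); print(s["eef_pos"],s["contact_force"])
E
```

```text
[457.69915233  82.08386726   6.25407136] [0.11820998 0.46343639 0.44997326]
```

View pics/w2.png

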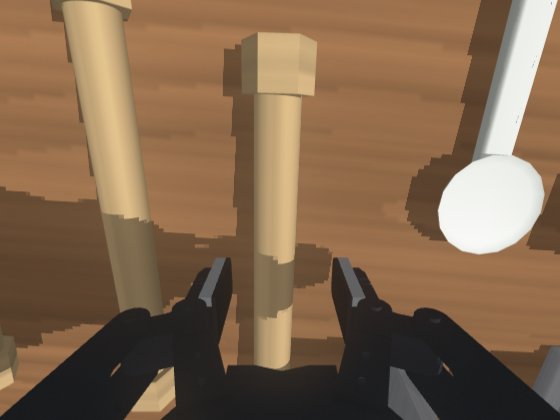

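Request:
{"op": "send_rows", "data": {
  "motion": "0 0 1 0 0 0 0;0 0 1 0 0 0 0;0 0 1 0 0 0 0;0 0 1 0 0 0 0;0 0 1 0 0 0 0;0 0 -40 0 0 0 0;0 0 -100 0 0 0 0;0 0 -150 0 0 0 0;0 0 -200 0 0 0 0;0 0 -200 0 0 0 0",
  "squeeze": 60
}}

```text
clock: 4.12
eef_pos: [459.6, 81.6, 209.5]
tool_rot: [-0.148, 3.132, -0.0]
contact_force: [0.3, 0.4, -1.0]
gripper_width: 0.206
```

```bash
python3 - <<'E'
from h import *
im,K,P,s=snap("wrist","w3"); print(s["eef_pos"],s["contact_force"]); mv((652,208,200,270),(652,208,92,270),(592,208,200,270))
E
```

```text
[459.56081644  81.62145833 209.47334599] [ 0.27306867  0.42100462 -1.03003121]
shift [-204.3  107.6    7.9] turn [-0.003  0.002 -1.477] rows 7.9
shift [-204.   107.7  115.9] turn [-0.003  0.002 -1.477] rows 7.9
shift [-144.6  113.3    7.8] turn [-0.003  0.002 -1.477] rows 7.9
```

View pics/w3.png

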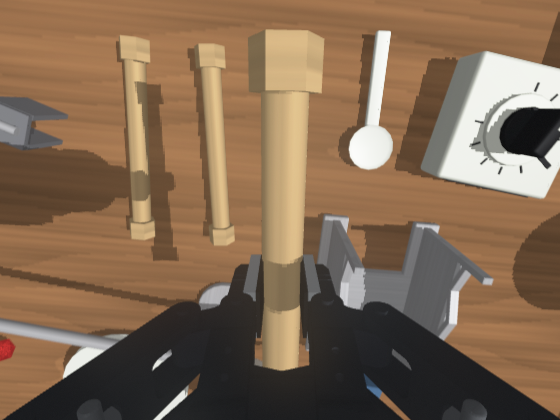

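Request:
{"op": "send_rows", "data": {
  "motion": "-100 54 8 0 0 -0.4 0;-204.3 107.6 8 0 0 -1.477 0;-204.3 107.6 8 0 0 -1.477 0;-204.3 107.6 8 0 0 -1.477 0;-204.3 107.6 8 0 0 -1.477 0;-204.3 107.6 8 0 0 -1.477 0;-204.3 107.6 8 0 0 -1.477 0;-204.3 107.6 8 0 0 -1.477 0;-204.3 107.6 8 0 0 -1.477 0;-204.3 107.6 8 0 0 -1.477 0;-204.3 107.6 8 0 0 -1.477 0"
}}

```text
clock: 5.55
eef_pos: [651.2, 207.9, 197.7]
tool_rot: [2.219, -2.223, -0.0]
contact_force: [-0.6, 0.3, -0.5]
gripper_width: 0.208
```

```bash
python3 - <<'E'
from h import *
im,K,P,s=snap("wrist","w4"); print(s["eef_pos"],s["contact_force"]); mv((652,208,130,270),(652,208,93.5,270))
E
```

```text
[651.1810948  207.93071672 197.67640088] [-0.59872402  0.33944625 -0.54026044]
shift [-0.  -0.8 67.8] turn [ 0.    -0.    -0.001] rows 1.1
shift [ -0.   -0.8 104.3] turn [ 0.    -0.    -0.001] rows 1.7
```

View pics/w4.png

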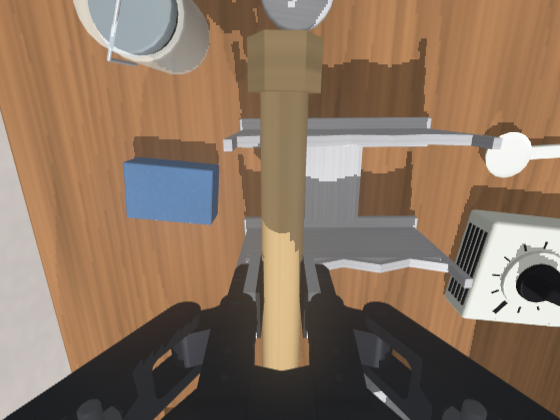

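```bash
python3 - <<'E'
from h import *
im=cv2.imread("pics/w4.png"); K,P=cam("wrist",sense()); f=3
im2=cv2.resize(im,None,fx=f,fy=f,interpolation=cv2.INTER_CUBIC)
for y in (-59,-51,51,59):
  for x,z in [(-93,125),(-60,89.4),(-30,100.3),(0,89.4),(30,100.3),(60,89.4),(93,125)]:
    q=proj(K,P,[592+x,208+y,z])[0]*f+1; cv2.circle(im2,tuple(int(v) for v in q),3,(0,0,255),-1)
cv2.imwrite("pics/rest2.png",im2[100*f:290*f,220*f:480*f])
E
```

```text
(no output)
```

View pics/rest2.png

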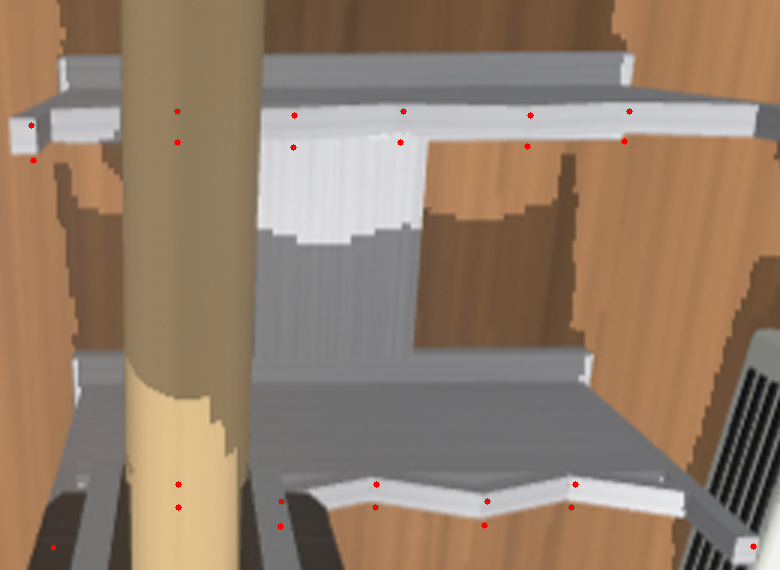

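Request:
{"op": "send_rows", "data": {
  "motion": "0 -0.8 50 0 0 0 0;0 -0.8 80 0 0 0 0;0 -0.8 95 0 0 0 0;0 -0.8 103.5 0 0 0 0;0 -0.8 103.5 0 0 0 0;0 -0.8 103.5 0 0 0 0.42;0 -0.8 103.5 0 0 0 0.42;0 -0.8 103.5 0 0 0 0.42;0 -0.8 103.5 0 0 0 0.42"
}}

```text
clock: 6.72
eef_pos: [652.1, 208.0, 94.6]
tool_rot: [-2.222, 2.221, -0.0]
contact_force: [-0.3, -0.5, 0.5]
gripper_width: 0.422
```

Request:
{"op": "send_rows", "data": {
  "motion": "0 0 -40 0 0 0 0.42;0 0 -90 0 0 0 0.42;0 0 -150 0 0 0 0.6;0 0 -200 0 0 0 0.6;0 0 -200 0 0 0 0.6"
}}

```text
clock: 7.35
eef_pos: [653.2, 208.2, 298.5]
tool_rot: [-2.218, 2.217, -0.006]
contact_force: [0.3, 0.5, -0.6]
gripper_width: 0.604
```

```bash
python3 - <<'E'
from h import *
im,K,P,s=snap("wrist","w5"); print(s["eef_pos"],s["contact_force"]); pins(im,K,P,13); pins(im,K,P,100)
E
```

```text
[653.22852968 208.2004     298.50183007] [ 0.3155442   0.54375491 -0.64271334]
blob [376, 0, 184, 27, 2525] c [429.5  17.8  13. ] L 218.0 W 28.0 ang -0.1
blob [181, 21, 49, 61, 1062] c [742.3  65.4  13. ] L 75.0 W 43.0 ang 53.4
blob [268, 80, 28, 191, 3663] c [653.8 229.9  13. ] L 275.0 W 34.0 ang 88.9
blob [376, 0, 184, 27, 2525] c [474.6  40.4 100. ] L 173.0 W 23.0 ang -0.1
blob [181, 21, 49, 61, 1062] c [723.7  78.3 100. ] L 59.0 W 34.0 ang 53.4
blob [268, 80, 28, 191, 3663] c [653.3 209.3 100. ] L 219.0 W 27.0 ang 88.9
```

View pics/w5.png

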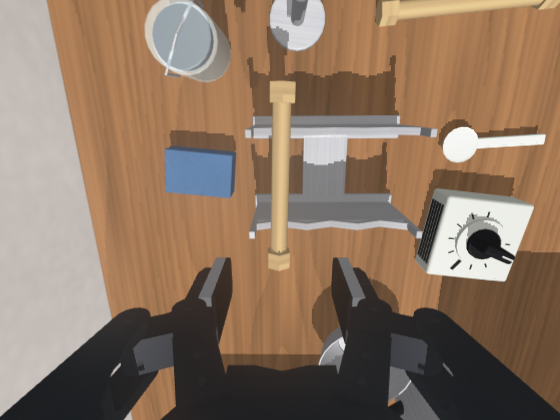

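```bash
python3 - <<'E'
from h import *
mv((433,7,200,185.4))
E
```

```text
shift [201.1 220.1  95.1] turn [-0.002  0.003  1.477] rows 7.9
```

Request:
{"op": "send_rows", "data": {
  "motion": "100 110 20 0 0 0.5 0.6;201 220 95 0 0 1.477 0.6;201 220 95 0 0 1.477 0.6;201 220 95 0 0 1.477 0.6;201 220 95 0 0 1.477 0.6;201 220 95 0 0 1.477 0.6;201 220 95 0 0 1.477 0.6;201 220 95 0 0 1.477 0.6;201 220 95 0 0 1.477 0.6;201 220 95 0 0 1.477 0.6"
}}

```text
clock: 8.65
eef_pos: [431.7, 7.0, 198.9]
tool_rot: [0.154, -3.137, -0.0]
contact_force: [0.3, 0.3, 0.8]
gripper_width: 0.603
```

```bash
python3 - <<'E'
from h import *
im,K,P,s=snap("wrist","w6"); print(s["eef_pos"],s["tool_rot"]); pins(im,K,P,13)
E
```

```text
[431.7301259    7.01716816 198.93092449] [ 1.54228755e-01 -3.13684817e+00 -4.00575482e-04]
blob [190, 75, 33, 197, 4057] c [435.  -75.5  13. ] L 218.0 W 30.0 ang -0.2
blob [267, 84, 30, 195, 3932] c [435.5   7.6  13. ] L 218.0 W 29.0 ang 6.5
```

View pics/w6.png

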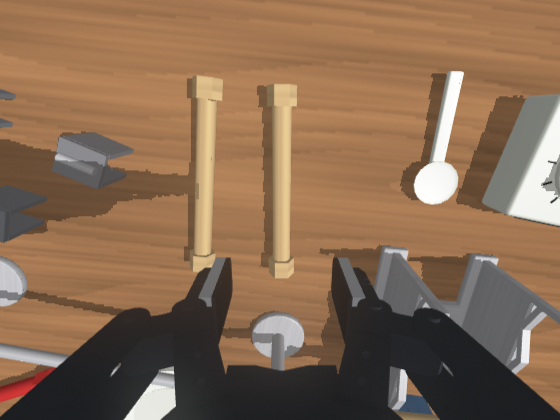

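Request:
{"op": "send_rows", "data": {
  "motion": "-3.5 0 60 0 0 -0.005 0.6;-3.5 0 120 0 0 -0.005 0.6;-3.5 0 165 0 0 -0.005 0.6;-3.5 0 185 0 0 -0.005 0.6;-3.5 0 194 0 0 -0.005 0.6;-3.5 0 194 0 0 -0.005 0.6;-3.5 0 194 0 0 -0.005 0;-3.5 0 194 0 0 -0.005 0;-3.5 0 194 0 0 -0.005 0;-3.5 0 194 0 0 -0.005 0;-3.5 0 194 0 0 -0.005 0"
}}

```text
clock: 10.07
eef_pos: [436.2, 7.2, 6.5]
tool_rot: [-0.156, 3.136, -0.0]
contact_force: [-2.5, 0.8, 12.1]
gripper_width: 0.209
```

Request:
{"op": "send_rows", "data": {
  "motion": "0 0 -40 0 0 0 0;0 0 -100 0 0 0 0;0 0 -160 0 0 0 0;0 0 -200 0 0 0 0;0 0 -200 0 0 0 0"
}}

```text
clock: 10.7
eef_pos: [437.0, 7.0, 208.4]
tool_rot: [-0.156, 3.132, -0.002]
contact_force: [-0.1, -0.1, -0.8]
gripper_width: 0.206
```

```bash
python3 - <<'E'
from h import *
im,K,P,s=snap("wrist","w7"); print(s["eef_pos"],s["contact_force"]); mv((592,206.5,200,270))
E
```

```text
[436.97754217   7.0389952  208.37594735] [-0.11299993 -0.12612133 -0.8033057 ]
shift [-174.8  182.9    6.8] turn [-0.003  0.002 -1.471] rows 7.9
```

View pics/w7.png

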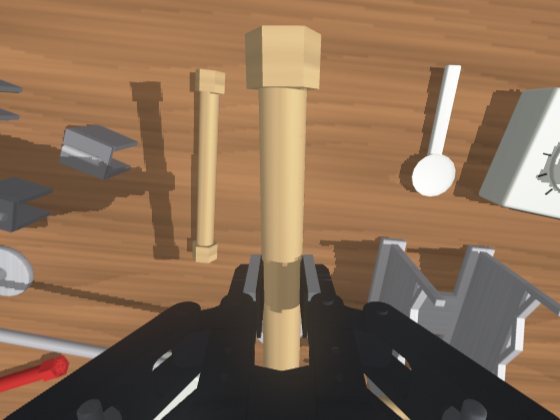

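Request:
{"op": "send_rows", "data": {
  "motion": "-87 91 7 0 0 -0.4 0;-174.8 183 7 0 0 -1.471 0;-174.8 183 7 0 0 -1.471 0;-174.8 183 7 0 0 -1.471 0;-174.8 183 7 0 0 -1.471 0;-174.8 183 7 0 0 -1.471 0;-174.8 183 7 0 0 -1.471 0;-174.8 183 7 0 0 -1.471 0;-174.8 183 7 0 0 -1.471 0;-174.8 183 7 0 0 -1.471 0;-174.8 183 7 0 0 -1.471 0"
}}

```text
clock: 12.12
eef_pos: [591.4, 206.6, 198.2]
tool_rot: [2.218, -2.224, -0.0]
contact_force: [1.2, -0.5, -0.9]
gripper_width: 0.204
```

```bash
python3 - <<'E'
from h import *
im,K,P,s=snap("wrist","w8"); print(s["eef_pos"],s["contact_force"]); mv((592,206.5,94.6,270))
E
```

```text
[591.35169414 206.60199842 198.17839336] [ 1.19402174 -0.53533359 -0.86419475]
shift [ 1.000e-01 -6.000e-01  1.037e+02] turn [ 0.    -0.    -0.002] rows 1.7
```

View pics/w8.png

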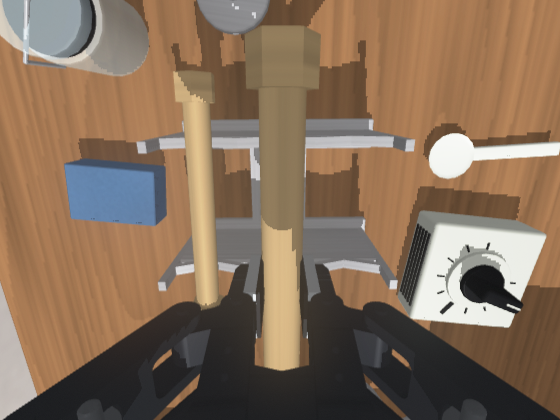

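Request:
{"op": "send_rows", "data": {
  "motion": "0 -0.6 50 0 0 0 0;0 -0.6 80 0 0 0 0;0 -0.6 95 0 0 0 0;0 -0.6 103.5 0 0 0 0;0 -0.6 103.5 0 0 0 0;0 -0.6 103.5 0 0 0 0.4;0 -0.6 103.5 0 0 0 0.4;0 -0.6 103.5 0 0 0 0.4;0 -0.6 103.5 0 0 0 0.4"
}}

```text
clock: 13.3
eef_pos: [592.1, 206.7, 95.1]
tool_rot: [-2.221, 2.222, -0.0]
contact_force: [0.4, 0.5, 0.0]
gripper_width: 0.402
```

Request:
{"op": "send_rows", "data": {
  "motion": "0 0 -40 0 0 0 0.4;0 0 -90 0 0 0 0.4;0 0 -150 0 0 0 0.6;0 0 -200 0 0 0 0.6;0 0 -200 0 0 0 0.6"
}}

```text
clock: 13.92
eef_pos: [593.2, 206.9, 298.8]
tool_rot: [-2.217, 2.218, -0.005]
contact_force: [0.8, 0.2, -0.4]
gripper_width: 0.599
```

```bash
python3 - <<'E'
from h import *
im,K,P,s=snap("wrist","w9"); print(s["eef_pos"],s["contact_force"]); pins(im,K,P,100); mv((435,-75.5,200,180))
E
```

```text
[593.21150393 206.89318707 298.78125615] [ 0.84801236  0.2280077  -0.44951032]
blob [84, 0, 44, 67, 739] c [771.6  51.9 100. ] L 66.0 W 31.0 ang 60.0
blob [126, 14, 58, 69, 1738] c [715.7  73.5 100. ] L 62.0 W 47.0 ang 63.3
blob [268, 79, 28, 191, 3737] c [593.1 206.9 100. ] L 219.0 W 28.0 ang -89.2
blob [210, 82, 31, 189, 3590] c [657.2 209.1 100. ] L 218.0 W 28.0 ang 88.5
shift [282.4 157.8  95.7] turn [-0.002  0.003  1.57 ] rows 8.4
```

View pics/w9.png

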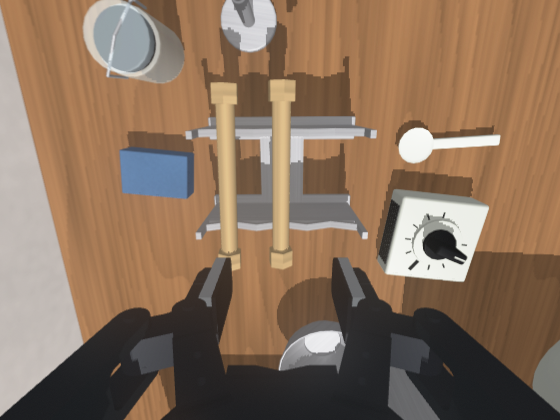

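Request:
{"op": "send_rows", "data": {
  "motion": "140 80 20 0 0 0.5 0.6;282 158 95 0 0 1.57 0.6;282 158 95 0 0 1.57 0.6;282 158 95 0 0 1.57 0.6;282 158 95 0 0 1.57 0.6;282 158 95 0 0 1.57 0.6;282 158 95 0 0 1.57 0.6;282 158 95 0 0 1.57 0.6;282 158 95 0 0 1.57 0.6;282 158 95 0 0 1.57 0.6;282 158 95 0 0 1.57 0.6"
}}

```text
clock: 15.35
eef_pos: [433.5, -75.1, 199.5]
tool_rot: [0.003, -3.141, -0.0]
contact_force: [0.8, -0.1, -0.5]
gripper_width: 0.597
```

```bash
python3 - <<'E'
from h import *
im,K,P,s=snap("wrist","w10"); print(s["eef_pos"],s["tool_rot"]); pins(im,K,P,13)
E
```

```text
[433.53584325 -75.11659704 199.45533721] [ 3.05473482e-03 -3.14073514e+00 -4.61079579e-04]
blob [265, 83, 31, 195, 3903] c [436.4 -76.7  13. ] L 218.0 W 30.0 ang 0.9
blob [497, 355, 63, 24, 1234] c [681.7 258.3  13. ] L 82.0 W 41.0 ang -89.9
```

View pics/w10.png

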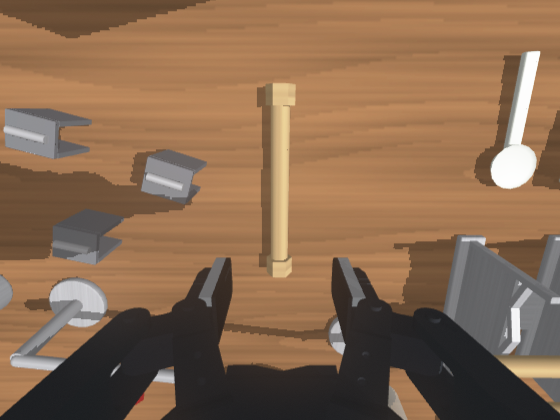

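Request:
{"op": "send_rows", "data": {
  "motion": "-2 -1 60 0 0 0 0.6;-2 -1 120 0 0 0 0.6;-2 -1 165 0 0 0 0.6;-2 -1 185 0 0 0 0.6;-2 -1 192.5 0 0 0 0.6;-2 -1 192.5 0 0 0 0.6;-2 -1 192.5 0 0 0 0;-2 -1 192.5 0 0 0 0;-2 -1 192.5 0 0 0 0;-2 -1 192.5 0 0 0 0;-2 -1 192.5 0 0 0 0"
}}

```text
clock: 16.77
eef_pos: [436.5, -76.4, 8.4]
tool_rot: [-0.0, 3.14, -0.001]
contact_force: [-1.7, 0.6, 11.3]
gripper_width: 0.21
```

Request:
{"op": "send_rows", "data": {
  "motion": "0 0 -40 0 0 0 0;0 0 -100 0 0 0 0;0 0 -160 0 0 0 0;0 0 -200 0 0 0 0;0 0 -200 0 0 0 0"
}}

```text
clock: 17.4
eef_pos: [437.2, -76.7, 210.4]
tool_rot: [-0.001, 3.136, -0.003]
contact_force: [0.3, -0.0, -1.8]
gripper_width: 0.207
```

```bash
python3 - <<'E'
from h import *
im,K,P,s=snap("wrist","w11"); print(s["eef_pos"],s["contact_force"]); mv((532,206.5,200,270))
E
```

```text
[437.15356136 -76.68610396 210.36192304] [ 0.2948584  -0.03670877 -1.75699845]
shift [-95.7 282.9   8.4] turn [-3.000e-03  1.000e-03 -1.571e+00] rows 8.4
```

View pics/w11.png

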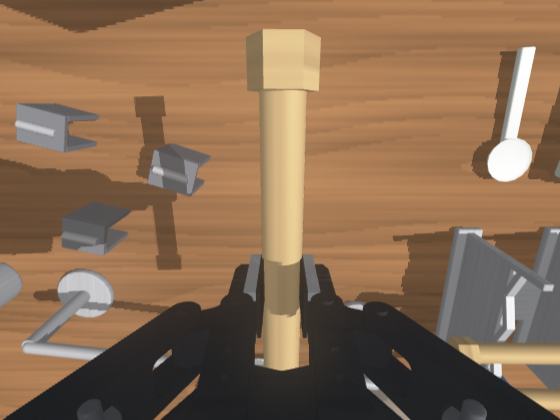

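Request:
{"op": "send_rows", "data": {
  "motion": "-48 141 8 0 0 -0.4 0;-95.7 283 8 0 0 -1.571 0;-95.7 283 8 0 0 -1.571 0;-95.7 283 8 0 0 -1.571 0;-95.7 283 8 0 0 -1.571 0;-95.7 283 8 0 0 -1.571 0;-95.7 283 8 0 0 -1.571 0;-95.7 283 8 0 0 -1.571 0;-95.7 283 8 0 0 -1.571 0;-95.7 283 8 0 0 -1.571 0;-95.7 283 8 0 0 -1.571 0"
}}

```text
clock: 18.82
eef_pos: [531.2, 206.7, 198.8]
tool_rot: [2.219, -2.222, -0.001]
contact_force: [0.2, 0.2, -1.2]
gripper_width: 0.2
```

```bash
python3 - <<'E'
from h import *
im,K,P,s=snap("wrist","w12"); print(s["eef_pos"],s["contact_force"]); mv((532,206.5,96.5,270))
E
```

```text
[531.24135602 206.68240617 198.7928533 ] [ 0.1736697   0.24185345 -1.22848513]
shift [  0.2  -0.8 102.5] turn [ 0.001 -0.    -0.001] rows 1.6
```

View pics/w12.png

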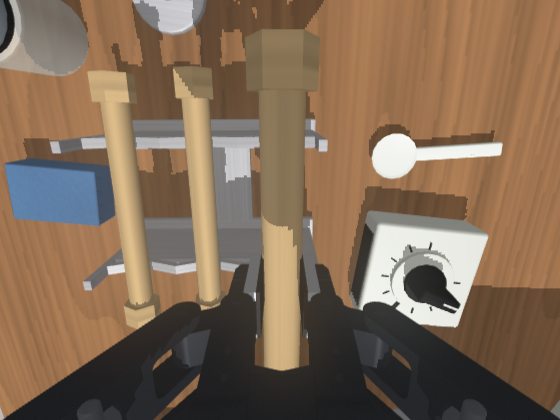

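Request:
{"op": "send_rows", "data": {
  "motion": "0 -0.8 50 0 0 0 0;0 -0.8 80 0 0 0 0;0 -0.8 95 0 0 0 0;0 -0.8 102 0 0 0 0;0 -0.8 102 0 0 0 0;0 -0.8 102 0 0 0 0.4;0 -0.8 102 0 0 0 0.4;0 -0.8 102 0 0 0 0.4;0 -0.8 102 0 0 0 0.4"
}}

```text
clock: 20.0
eef_pos: [532.4, 206.8, 97.6]
tool_rot: [-2.222, 2.221, -0.0]
contact_force: [-0.1, 0.1, -0.8]
gripper_width: 0.404
```

Request:
{"op": "send_rows", "data": {
  "motion": "0 0 -40 0 0 0 0.4;0 0 -90 0 0 0 0.4;0 0 -150 0 0 0 0.8;0 0 -200 0 0 0 0.8;0 0 -200 0 0 0 0.8"
}}

```text
clock: 20.62
eef_pos: [533.5, 207.1, 301.0]
tool_rot: [-2.218, 2.217, -0.005]
contact_force: [-0.0, 1.1, 0.1]
gripper_width: 0.8
```

```bash
python3 - <<'E'
from h import *
im,K,P,s=snap("wrist","w13"); print(s["eef_pos"],s["contact_force"]); pins(im,K,P,100); mv((416,-182,220,72))
E
```

```text
[533.51731389 207.07146167 301.03132651] [-0.02073898  1.11975613  0.06636925]
blob [24, 0, 40, 68, 877] c [773.4  53.9 100. ] L 65.0 W 32.0 ang 63.7
blob [72, 9, 67, 74, 2398] c [708.   68.9 100. ] L 64.0 W 60.0 ang 69.2
blob [211, 79, 33, 189, 3731] c [595.3 206.2 100. ] L 218.0 W 27.0 ang 89.6
blob [268, 80, 28, 189, 3705] c [533.3 207.4 100. ] L 218.0 W 28.0 ang -89.2
blob [153, 82, 41, 188, 3837] c [656.8 209.1 100. ] L 219.0 W 31.0 ang 88.5
shift [388.9 117.3  78.2] turn [-1.000e-03 -4.000e-03 -2.827e+00] rows 15.1
```

View pics/w13.png

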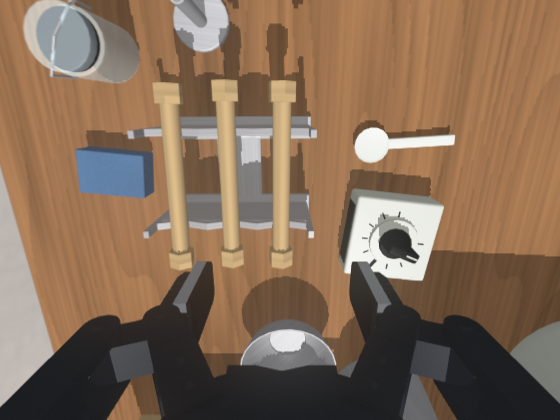

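```bash
python3 - <<'E'
from h import *
mv((416,-182,150,252.5))
E
```

```text
shift [389.  117.5 148.2] turn [-0.003  0.001  0.306] rows 6.9
```

Request:
{"op": "send_rows", "data": {
  "motion": "389 117.5 60 0 0 0.306 0.7;389 117.5 80 0 0 0.306 0.7;389 117.5 100 0 0 0.306 0.7;389 117.5 120 0 0 0.306 0.7;389 117.5 130 0 0 0.306 0.7;389 117.5 148 0 0 0.306 0.7;389 117.5 148 0 0 0.306 0.7;389 117.5 148 0 0 0.306 0.7;389 117.5 148 0 0 0.306 0.7;389 117.5 148 0 0 0.306 0.7"
}}

```text
clock: 21.92
eef_pos: [415.4, -181.4, 149.8]
tool_rot: [-1.859, 2.532, -0.001]
contact_force: [0.9, 0.2, -0.6]
gripper_width: 0.701
```

```bash
python3 - <<'E'
from h import *
im,K,P,s=snap("wrist","w14"); print(s["eef_pos"],s["tool_rot"])
E
```

```text
[ 415.41354085 -181.40239663  149.79795316] [-1.85919052e+00  2.53202876e+00 -6.32832157e-04]
```

View pics/w14.png

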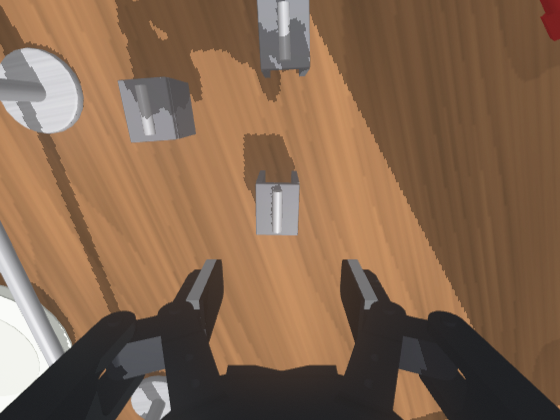

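```bash
cat >> h.py <<'E'
def clip(c,K,P,z=56):
    w=ray(K,P,c,z); e=w[1]-w[0]; f=w[2]-w[1]; g=w[3]-w[2]; h=w[0]-w[3]
    print("c",w.mean(0).round(1),[np.linalg.norm(v).round(1) for v in (e,f,g,h)],[(np.degrees(np.arctan2(v[1],v[0]))%180).round(1) for v in (e,f,g,h)])
E
python3 - <<'E'
from h import *
K,P=cam("wrist",sense()); im=cv2.imread("pics/w14.png")
clip([(257,184),(299,184),(298,235),(257,235)],K,P)
cv2.imwrite("pics/c.png",cv2.resize(im[150:260,220:330],None,fx=5,fy=5,interpolation=cv2.INTER_CUBIC))
E
```

```text
c [ 416.4 -184.6   56. ] [np.float64(33.1), np.float64(43.4), np.float64(34.1), np.float64(43.4)] [np.float64(162.6), np.float64(72.5), np.float64(162.6), np.float64(71.2)]
```

View pics/c.png

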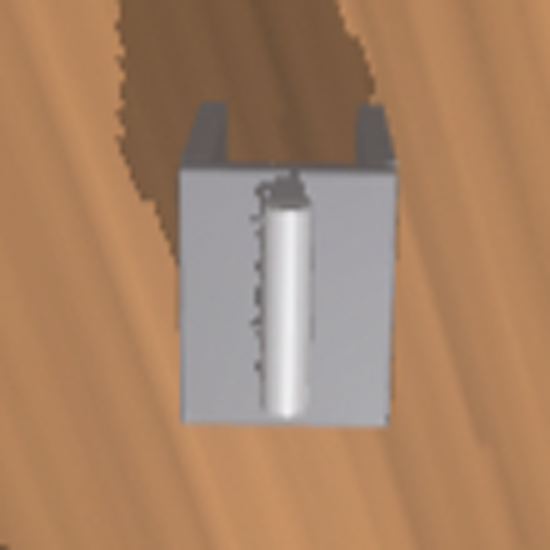

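```bash
python3 - <<'E'
from h import *
mv((416.4,-183.5,32,252.3))
E
```

```text
shift [  1.7  -1.4 117.9] turn [-0.001 -0.     0.005] rows 1.9
```

Request:
{"op": "send_rows", "data": {
  "motion": "1.7 -1.4 50 0 0 0.005 0.7;1.7 -1.4 90 0 0 0.005 0.7;1.7 -1.4 110 0 0 0.005 0.7;1.7 -1.4 118 0 0 0.005 0.7;1.7 -1.4 118 0 0 0.005 0.7;1.7 -1.4 118 0 0 0.005 0;1.7 -1.4 118 0 0 0.005 0;1.7 -1.4 118 0 0 0.005 0;1.7 -1.4 118 0 0 0.005 0;1.7 -1.4 118 0 0 0.005 0",
  "squeeze": 60
}}

```text
clock: 23.22
eef_pos: [416.4, -184.6, 32.5]
tool_rot: [-1.851, 2.538, -0.003]
contact_force: [-2.0, 2.2, 9.4]
gripper_width: 0.398
```

Request:
{"op": "send_rows", "data": {
  "motion": "0 0 -30 0 0 0 0;0 0 -80 0 0 0 0;0 0 -140 0 0 0 0;0 0 -200 0 0 0 0;0 0 -200 0 0 0 0"
}}

```text
clock: 23.85
eef_pos: [417.3, -185.3, 235.9]
tool_rot: [-1.85, 2.536, -0.011]
contact_force: [-0.1, -1.6, -1.5]
gripper_width: 0.396
```

```bash
python3 - <<'E'
from h import *
im,K,P,s=snap("wrist","w15"); print(s["eef_pos"],s["tool_rot"])
E
```

```text
[ 417.30183987 -185.30850284  235.89076765] [-1.8495894   2.53615546 -0.01134695]
```

View pics/w15.png

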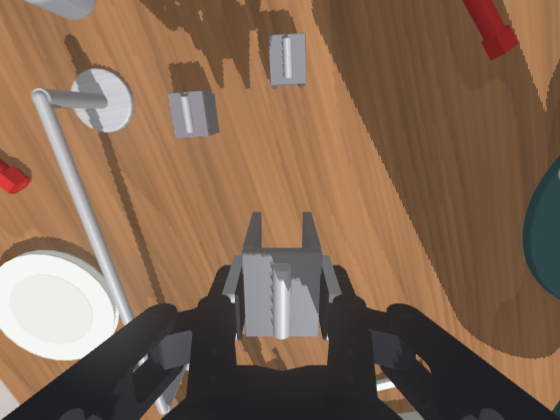

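```bash
python3 - <<'E'
from h import *
K,P=cam("wrist",sense()); im=cv2.imread("pics/w15.png")
im2=cv2.resize(im[80:330,20:140],None,fx=3.2,fy=2.4,interpolation=cv2.INTER_CUBIC)
c=np.array([611,-151.5]);d=np.array([48,363])/366.
f=2.4
im2=cv2.resize(im[80:330,10:260],None,fx=f,fy=f,interpolation=cv2.INTER_CUBIC)
for t in (-180,-150,-100,-50,0,50):
    q=(proj(K,P,[*(c+t*d),100])[0]-[10,80])*f; cv2.circle(im2,tuple(int(v) for v in q),3,(0,0,255),-1)
cv2.imwrite("pics/rail.png",im2)
E
```

```text
(no output)
```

View pics/rail.png

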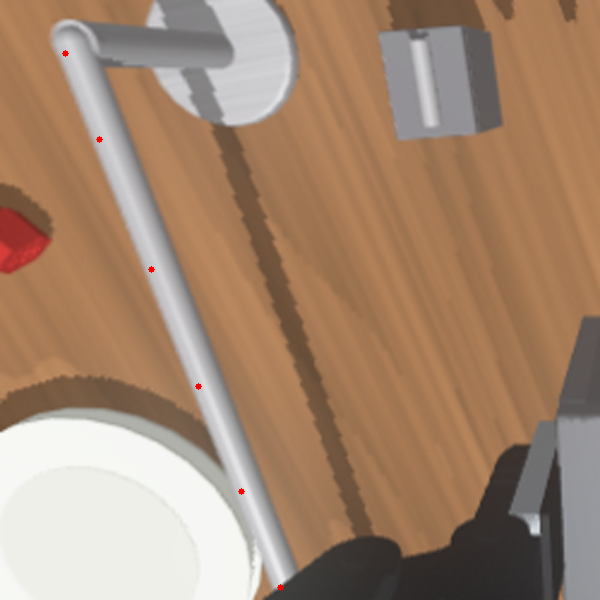

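```bash
python3 - <<'E'
from h import *
K,P=cam("wrist",sense()); im=cv2.imread("pics/w15.png"); g=cv2.cvtColor(im,cv2.COLOR_BGR2HSV)
px=[]
for r in range(110,300,10):
    s=g[r,:,1]; xs=[x for x in range(30,160) if s[x]<50]
    # run containing the bar: lowest-saturation run nearest expected col
    e=10+(82+(r-101)/ (290-101)*(0) )/2.4
    ec=44+(r-101)*(118-44)/(284-101)
    run=[x for x in xs if abs(x-ec)<8]
    if run: px.append((np.mean(run),r,len(run)))
px=np.array(px); print(px.round(1).tolist())
w=ray(K,P,px[:,:2],100); A=np.polyfit(w[:,1],w[:,0],1); print("x=%.1f at y=-150, slope %.4f deg %.2f"%(np.polyval(A,-150),A[0],np.degrees(np.arctan(A[0]))), (w[:,0]-np.polyval(A,w[:,1])).round(1))
print(ray(K,P,[(40+2,96)],100))
E
```

```text
[[46.5, 110.0, 14.0], [50.5, 120.0, 14.0], [54.5, 130.0, 14.0], [58.5, 140.0, 14.0], [62.0, 150.0, 13.0], [66.0, 160.0, 13.0], [70.0, 170.0, 13.0], [74.0, 180.0, 13.0], [78.0, 190.0, 13.0], [82.5, 200.0, 12.0], [86.5, 210.0, 12.0], [90.5, 220.0, 12.0], [94.0, 230.0, 11.0], [98.0, 240.0, 11.0], [102.0, 250.0, 11.0], [106.0, 260.0, 11.0], [110.0, 270.0, 11.0], [114.0, 280.0, 11.0], [118.0, 290.0, 11.0]]
x=605.7 at y=-150, slope 0.1305 deg 7.43 [-0.1 -0.1 -0.1 -0.2  0.3  0.2  0.2  0.2  0.2 -0.3 -0.3 -0.3  0.1  0.1
  0.1  0.   0.  -0.  -0. ]
[[ 580.79341416 -333.2955875   100.        ]]
```

```bash
python3 - <<'E'
from h import *
mv((616,-71,175,262.6))
E
```

```text
shift [-169.4 -154.9   58.8] turn [-0.004 -0.002 -0.181] rows 3.8
```

Request:
{"op": "send_rows", "data": {
  "motion": "-169 -155 20 -0.004 -0.002 -0.181 0;-169 -155 30 -0.004 -0.002 -0.181 0;-169 -155 40 -0.004 -0.002 -0.181 0;-169 -155 58.8 -0.004 -0.002 -0.181 0;-169 -155 58.8 -0.004 -0.002 -0.181 0;-169 -155 58.8 -0.004 -0.002 -0.181 0;-169 -155 58.8 -0.004 -0.002 -0.181 0"
}}

```text
clock: 24.78
eef_pos: [614.5, -71.4, 173.3]
tool_rot: [2.072, -2.361, -0.006]
contact_force: [-0.0, -0.3, -0.5]
gripper_width: 0.401
```

```bash
python3 - <<'E'
from h import *
im,K,P,s=snap("wrist","w16"); print(s["eef_pos"],s["tool_rot"],s["contact_force"])
E
```

```text
[614.49708265 -71.41749068 173.2987442 ] [ 2.07154588 -2.36119635 -0.00606573] [-0.00995285 -0.31173429 -0.52309974]
```

View pics/w16.png

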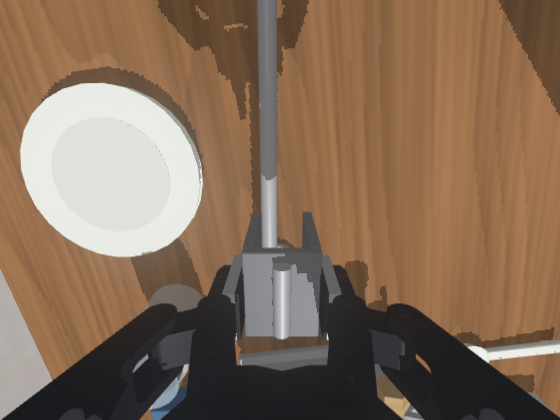

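```bash
cat > bar.py <<'E'
from h import *
import sys
def bar(f,K,P,c0,rows,tol=22):
    im=cv2.imread(f"pics/{f}.png"); g=cv2.cvtColor(im,cv2.COLOR_BGR2HSV); px=[]
    for r in rows:
        run=[x for x in range(c0-tol,c0+tol) if g[r,x,1]<60]
        if run: px.append((np.mean(run),r,len(run)))
    px=np.array(px); w=ray(K,P,px[:,:2],100); A=np.polyfit(w[:,1],w[:,0],1)
    print(px[::4].round(1).tolist()); print("x0(y=-150) %.1f slope %.4f deg %.2f"%(np.polyval(A,-150),A[0],np.degrees(np.arctan(A[0])))); print("y range",w[:,1].min(),w[:,1].max())
    M=R.from_rotvec(sense()["tool_rot"]).as_matrix(); t=(w-sense()["eef_pos"])@M; print("tool y of bar",t[::4,1].round(1),"tool x",t[::4,0].round(0))
E
python3 - <<'E'
from bar import *
K,P=cam("wrist",sense()); print(P.round(3))
bar("w16",K,P,268,range(5,205,8))
E
```

```text
[[-9.92000e-01  1.24000e-01  3.80000e-02  6.03300e+02]
 [ 1.30000e-01  9.42000e-01  3.09000e-01 -1.50532e+02]
 [ 2.00000e-03  3.11000e-01 -9.50000e-01  3.15336e+02]
 [ 0.00000e+00  0.00000e+00  0.00000e+00  1.00000e+00]]
[[266.5, 5.0, 20.0], [267.0, 37.0, 19.0], [267.0, 69.0, 19.0], [267.5, 101.0, 18.0], [268.0, 133.0, 17.0], [268.0, 165.0, 17.0], [268.5, 197.0, 16.0]]
x0(y=-150) 612.1 slope 0.1344 deg 7.66
y range -211.12477438412492 -91.45519697529285
tool y of bar [-7.8 -7.7 -8.  -8.  -7.9 -8.2 -8.2] tool x [140. 123. 105.  85.  65.  43.  19.]
```

Request:
{"op": "send_rows", "data": {
  "motion": "0 -8 0 0.006 0 0 0;0 -8 12 0.006 0 0 0;0 -8 12 0.006 0 0 0"
}}

```text
clock: 25.2
eef_pos: [622.3, -71.7, 159.4]
tool_rot: [-2.071, 2.359, 0.002]
contact_force: [-0.3, -0.1, -0.8]
gripper_width: 0.397
```

```bash
python3 - <<'E'
from bar import *
im,K,P,s=snap("wrist","w17"); print(s["eef_pos"],s["tool_rot"],s["contact_force"])
bar("w17",K,P,280,range(5,200,8))
E
```

```text
[622.28932575 -71.7268552  159.40470646] [-2.07136954e+00  2.35916651e+00  2.32090686e-03] [-0.26083919 -0.07194656 -0.83988735]
[[280.0, 5.0, 21.0], [279.5, 37.0, 20.0], [279.5, 69.0, 20.0], [279.5, 101.0, 20.0], [279.5, 133.0, 18.0], [279.5, 165.0, 18.0], [279.0, 197.0, 17.0]]
x0(y=-150) 612.0 slope 0.1351 deg 7.69
y range -206.48112959332929 -94.66865911279366
tool y of bar [ 0.7  0.4  0.3  0.3  0.3  0.2 -0.2] tool x [136. 120. 103.  85.  66.  45.  23.]
```

View pics/w17.png

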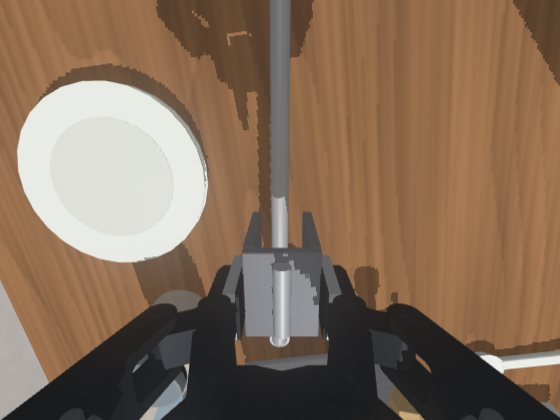

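Request:
{"op": "send_rows", "data": {
  "motion": "0 0 20 0 0 0 0;0 0 40 0 0 0 0;0 0 55 0 0 0 0;0 0 65 0 0 0 0;0 0 69 0 0 0 0;0 0 69 0 0 0 0"
}}

```text
clock: 26.0
eef_pos: [623.2, -71.7, 91.8]
tool_rot: [-2.071, 2.358, -0.0]
contact_force: [0.1, 1.2, -1.0]
gripper_width: 0.397
```

```bash
python3 - <<'E'
from bar import *
im,K,P,s=snap("wrist","w18"); print(s["eef_pos"],s["tool_rot"],s["contact_force"])
E
```

```text
[623.21969537 -71.68928764  91.81199536] [-2.07078246e+00  2.35811266e+00 -4.24578300e-04] [ 0.05274374  1.15598881 -0.95221802]
```

View pics/w18.png

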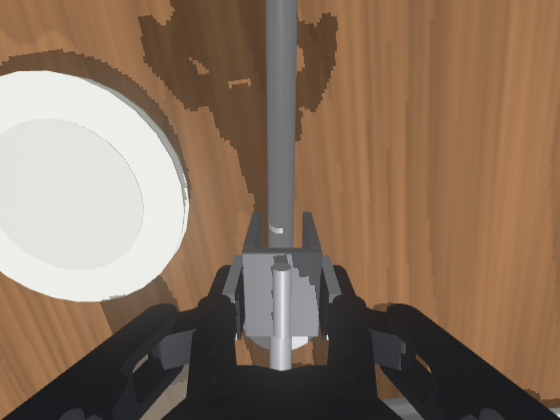

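Request:
{"op": "send_rows", "data": {
  "motion": "0 0 2.5 0 0 0 0;0 0 2.5 0 0 0 0;0 0 2.5 0 0 0 0.48;0 0 2.5 0 0 0 0.48;0 0 2.5 0 0 0 0.58;0 0 2.5 0 0 0 0.58;0 0 -20 0 0 0 0.58;0 0 -60 0 0 0 0.58;0 0 -120 0 0 0 0.7;0 0 -140 0 0 0 0.7;0 0 -140 0 0 0 0.7"
}}

```text
clock: 27.42
eef_pos: [623.4, -72.1, 232.9]
tool_rot: [-2.07, 2.357, -0.004]
contact_force: [0.4, -0.1, -0.5]
gripper_width: 0.698
```

```bash
python3 - <<'E'
from bar import *
im,K,P,s=snap("wrist","w19"); print(s["eef_pos"],s["tool_rot"],s["contact_force"]); mv((484.3,-284,150,256.5),)
E
```

```text
[623.39999701 -72.11035959 232.93039997] [-2.06979626  2.35706069 -0.00369302] [ 0.40226575 -0.1293647  -0.50365169]
shift [228.4 110.2  80.6] turn [-0.002  0.002  0.106] rows 4.3
```

View pics/w19.png

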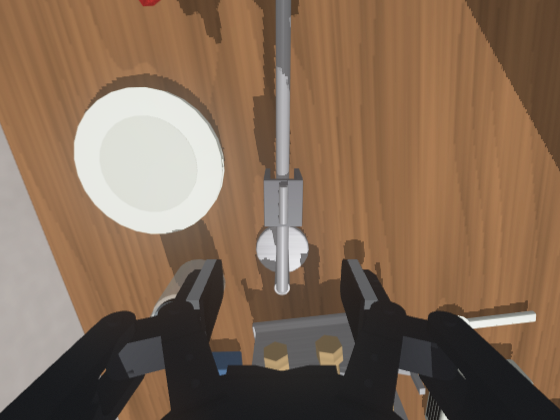

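```bash
python3 - <<'E'
from h import *
K,P=cam("top")
for n,px,z in [("bottle base",(587,304),0),("bottle cap",(602,286),150),("tin top",(585,260),70)]: print(n,ray(K,P,np.array(px)*.7,z).round())
E
```

```text
bottle base [[ 478. -459.    0.]]
bottle cap [[ 487. -453.  150.]]
tin top [[ 567. -443.   70.]]
```

Request:
{"op": "send_rows", "data": {
  "motion": "228 110 10 0 0 0.1 0.7;228 110 30 0 0 0.1 0.7;228 110 50 0 0 0.1 0.7;228 110 80 0 0 0.1 0.7;228 110 80 0 0 0.1 0.7;228 110 80 0 0 0.1 0.7;228 110 80 0 0 0.1 0.7"
}}

```text
clock: 28.35
eef_pos: [485.2, -282.9, 151.2]
tool_rot: [-1.951, 2.458, -0.0]
contact_force: [-0.7, -0.5, -1.0]
gripper_width: 0.698
```

```bash
python3 - <<'E'
from bar import *
im,K,P,s=snap("wrist","w20"); print(s["eef_pos"],s["tool_rot"],s["contact_force"])
E
```

```text
[ 485.19460102 -282.92364817  151.23710545] [-1.95118685e+00  2.45763926e+00 -4.14033653e-04] [-0.72930159 -0.46048548 -1.04491071]
```

View pics/w20.png

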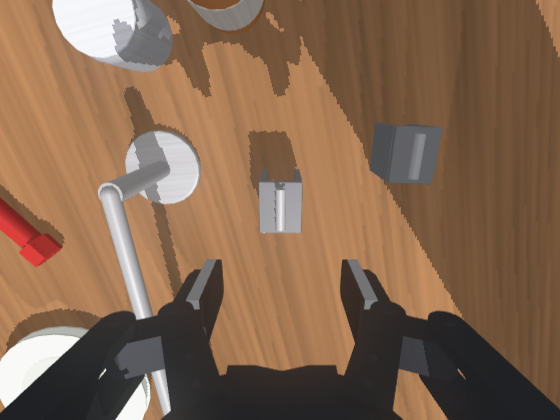

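```bash
python3 - <<'E'
from bar import *
K,P=cam("wrist",sense()); im=cv2.imread("pics/w20.png")
clip([(260,182),(302,182),(301,233),(260,233)],K,P)
cv2.imwrite("pics/c2.png",cv2.resize(im[150:260,220:330],None,fx=5,fy=5,interpolation=cv2.INTER_CUBIC))
mv((484.5,-285,32,256.8))
E
```

```text
c [ 484.2 -286.3   56. ] [np.float64(33.2), np.float64(43.5), np.float64(34.2), np.float64(43.5)] [np.float64(167.0), np.float64(77.0), np.float64(167.0), np.float64(75.7)]
shift [  2.6   0.7 119.4] turn [-0.003  0.002  0.002] rows 1.9
```

View pics/c2.png

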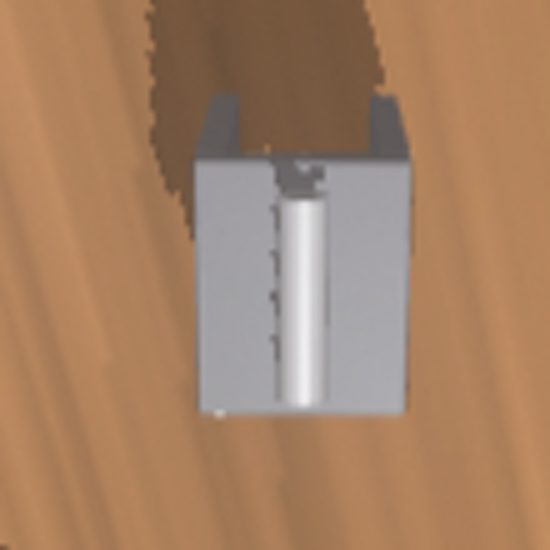

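Request:
{"op": "send_rows", "data": {
  "motion": "2.6 0.2 50 0 0 0 0.7;2.6 0.2 90 0 0 0 0.7;2.6 0.2 110 0 0 0 0.7;2.6 0.2 119 0 0 0 0.7;2.6 0.2 119 0 0 0 0.7;2.6 0.2 119 0 0 0 0;2.6 0.2 119 0 0 0 0;2.6 0.2 119 0 0 0 0;2.6 0.2 119 0 0 0 0;2.6 0.2 119 0 0 0 0"
}}

```text
clock: 29.65
eef_pos: [484.6, -286.2, 33.1]
tool_rot: [-1.95, 2.458, -0.003]
contact_force: [0.2, 0.8, 7.0]
gripper_width: 0.398
```

Request:
{"op": "send_rows", "data": {
  "motion": "0 0 -30 0 0 0 0;0 0 -80 0 0 0 0;0 0 -130 0 0 0 0;0 0 -150 0 0 0 0;0 0 -150 0 0 0 0"
}}

```text
clock: 30.28
eef_pos: [484.2, -286.7, 183.6]
tool_rot: [-1.95, 2.458, -0.005]
contact_force: [-0.4, -0.5, -1.4]
gripper_width: 0.398
```

```bash
python3 - <<'E'
from bar import *
im,K,P,s=snap("wrist","w21"); print(s["eef_pos"],s["tool_rot"],s["contact_force"])
y=-157; mv((612.3+.135*(y+150),y,160,262.4))
E
```

```text
[ 484.21296835 -286.72688777  183.64125017] [-1.94983772  2.45821492 -0.0052681 ] [-0.41012765 -0.51409121 -1.39617309]
shift [-154.9  -94.8   22.8] turn [-0.003  0.002 -0.097] rows 2.9
```

View pics/w21.png

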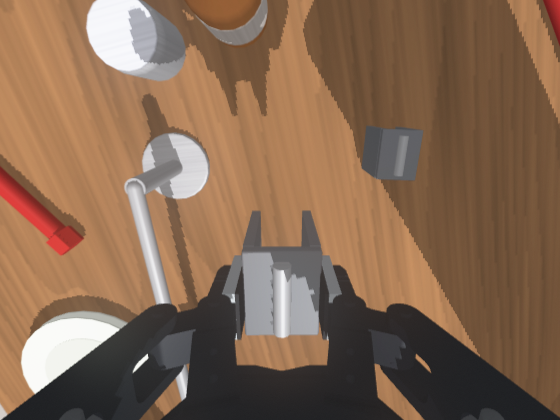

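Request:
{"op": "send_rows", "data": {
  "motion": "-155 -95 0 -0.003 0.002 -0.097 0;-155 -95 0 -0.003 0.002 -0.097 0;-155 -95 10 -0.003 0.002 -0.097 0;-155 -95 23 -0.003 0.002 -0.097 0;-155 -95 23 -0.003 0.002 -0.097 0;-155 -95 23 -0.003 0.002 -0.097 0;-155 -95 23 -0.003 0.002 -0.097 0"
}}

```text
clock: 31.2
eef_pos: [611.0, -157.7, 160.0]
tool_rot: [-2.068, 2.365, 0.001]
contact_force: [0.8, -0.5, -0.6]
gripper_width: 0.395
```

```bash
python3 - <<'E'
from bar import *
im,K,P,s=snap("wrist","w22"); print(s["eef_pos"],s["tool_rot"],s["contact_force"])
bar("w22",K,P,280,range(5,200,8))
E
```

```text
[ 611.04368197 -157.72070792  159.9897675 ] [-2.06776469e+00  2.36505971e+00  6.58328976e-04] [ 0.84807493 -0.50927205 -0.58692708]
[[279.5, 5.0, 44.0], [279.0, 37.0, 21.0], [279.5, 69.0, 20.0], [279.0, 101.0, 19.0], [279.5, 133.0, 18.0], [279.5, 165.0, 18.0], [279.5, 197.0, 18.0]]
x0(y=-150) 612.2 slope 0.1365 deg 7.77
y range -292.8153255945006 -180.5619741654505
tool y of bar [ 0.3 -0.1  0.2 -0.1  0.1  0.1  0.1] tool x [136. 120. 103.  85.  66.  45.  23.]
```

View pics/w22.png

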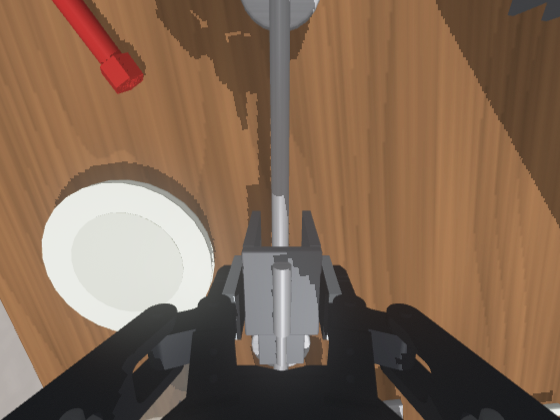

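Request:
{"op": "send_rows", "data": {
  "motion": "0 0 20 0 0 0 0;0 0 40 0 0 0 0;0 0 55 0 0 0 0;0 0 65 0 0 0 0;0 0 70.5 0 0 0 0;0 0 70.5 0 0 0 0"
}}

```text
clock: 32.0
eef_pos: [611.5, -156.9, 89.3]
tool_rot: [-2.069, 2.364, 0.001]
contact_force: [0.1, 0.4, -0.2]
gripper_width: 0.397
```

```bash
python3 - <<'E'
from bar import *
im,K,P,s=snap("wrist","w23"); print(s["eef_pos"],s["tool_rot"],s["contact_force"])
E
```

```text
[ 611.52514498 -156.91740993   89.2664282 ] [-2.06924204e+00  2.36374338e+00  6.76522080e-04] [ 0.08728049  0.4139217  -0.19706382]
```

View pics/w23.png

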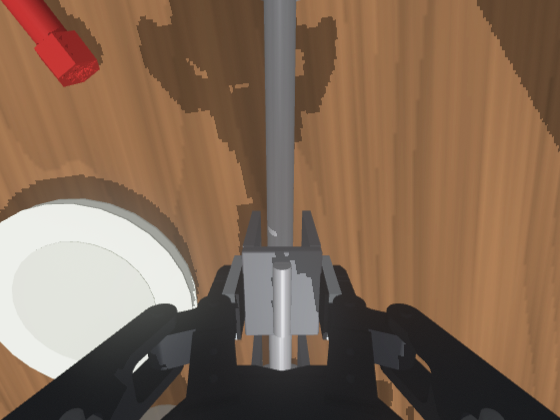

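Request:
{"op": "send_rows", "data": {
  "motion": "0 0 0 0 0 0 0.48;0 0 0 0 0 0 0.48;0 0 0 0 0 0 0.58;0 0 0 0 0 0 0.58;0 0 -20 0 0 0 0.58;0 0 -60 0 0 0 0.58;0 0 -100 0 0 0 0.7;0 0 -120 0 0 0 0.7;0 0 -120 0 0 0 0.7"
}}

```text
clock: 33.17
eef_pos: [612.1, -157.1, 210.2]
tool_rot: [-2.069, 2.363, -0.002]
contact_force: [-0.2, 0.4, 0.0]
gripper_width: 0.699
```

```bash
python3 - <<'E'
from bar import *
im,K,P,s=snap("wrist","w24"); print(s["eef_pos"],s["tool_rot"],s["contact_force"]); mv((373.5,-303,150,255.8),)
E
```

```text
[ 612.07444599 -157.07884431  210.18919078] [-2.06880247e+00  2.36295188e+00 -2.02070612e-03] [-0.21609937  0.42543724  0.0214158 ]
shift [176.3 216.7  58.9] turn [0.    0.    0.115] rows 4.6
```

View pics/w24.png

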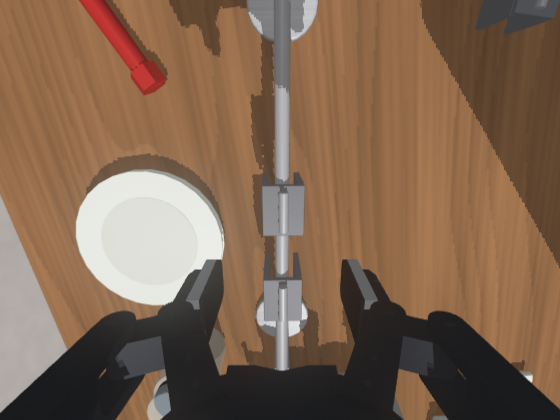

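Two clips hang, at (283,205) and (283,285). Third clip.

Request:
{"op": "send_rows", "data": {
  "motion": "176 217 0 0 0 0.115 0.7;176 217 10 0 0 0.115 0.7;176 217 30 0 0 0.115 0.7;176 217 40 0 0 0.115 0.7;176 217 59 0 0 0.115 0.7;176 217 59 0 0 0.115 0.7;176 217 59 0 0 0.115 0.7"
}}

```text
clock: 34.1
eef_pos: [373.2, -302.3, 149.8]
tool_rot: [1.93, -2.479, -0.003]
contact_force: [0.1, 1.1, 0.5]
gripper_width: 0.699
```

```bash
python3 - <<'E'
from bar import *
im,K,P,s=snap("wrist","w25"); print(s["eef_pos"],s["tool_rot"],s["contact_force"])
cv2.imwrite("pics/c3.png",cv2.resize(im[150:260,220:330],None,fx=5,fy=5,interpolation=cv2.INTER_CUBIC))
E
```

```text
[ 373.19311512 -302.31864222  149.80252551] [ 1.92980064 -2.47883201 -0.00259322] [0.09292102 1.08831702 0.45886146]
```

View pics/w25.png

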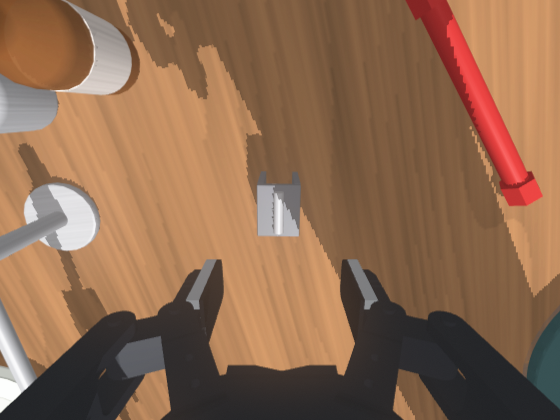

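View pics/c3.png

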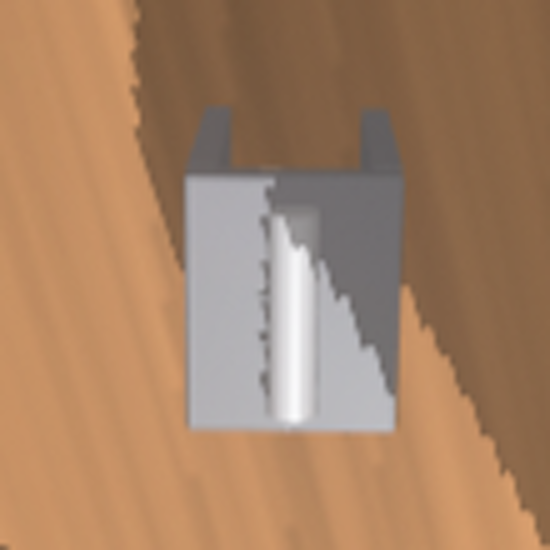

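Request:
{"op": "send_rows", "data": {
  "motion": "0.8 -1 50 0 0 0 0.7;0.8 -1 90 0 0 0 0.7;0.8 -1 110 0 0 0 0.7;0.8 -1 118 0 0 0 0.7;0.8 -1 118 0 0 0 0.7;0.8 -1 118 0 0 0 0;0.8 -1 118 0 0 0 0;0.8 -1 118 0 0 0 0;0.8 -1 118 0 0 0 0;0.8 -1 118 0 0 0 0"
}}

```text
clock: 35.4
eef_pos: [374.2, -304.0, 33.1]
tool_rot: [-1.93, 2.479, -0.001]
contact_force: [-0.7, 1.4, 8.2]
gripper_width: 0.395
```

Request:
{"op": "send_rows", "data": {
  "motion": "0 0 -30 0 0 0 0;0 0 -80 0 0 0 0;0 0 -130 0 0 0 0;0 0 -150 0 0 0 0;0 0 -150 0 0 0 0"
}}

```text
clock: 36.02
eef_pos: [374.4, -304.3, 183.7]
tool_rot: [1.93, -2.479, 0.004]
contact_force: [0.3, 0.2, -0.7]
gripper_width: 0.393
```

```bash
python3 - <<'E'
from bar import *
im,K,P,s=snap("wrist","w26"); print(s["eef_pos"],s["tool_rot"],s["contact_force"])
y=-238; mv((612.3+.135*(y+150),y,160,262.4))
E
```

```text
[ 374.3994569  -304.28567395  183.7195513 ] [ 1.93006216 -2.4786564   0.00402991] [ 0.27356112  0.22746821 -0.67333644]
shift [-119.3 -203.4   22.4] turn [-0.    -0.    -0.115] rows 3.8
```

View pics/w26.png

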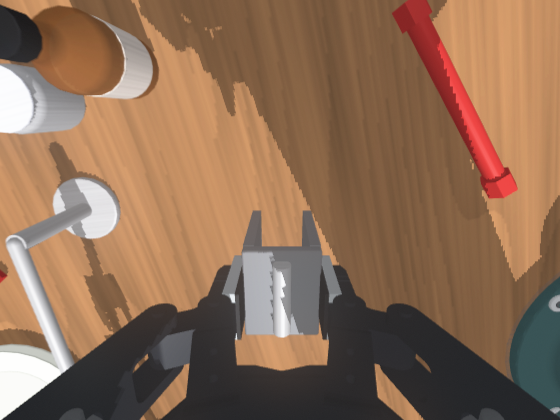

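Request:
{"op": "send_rows", "data": {
  "motion": "-119 -203 0 0 0 -0.115 0;-119 -203 0 0 0 -0.115 0;-119 -203 0 0 0 -0.115 0;-119 -203 10 0 0 -0.115 0;-119 -203 23 0 0 -0.115 0;-119 -203 23 0 0 -0.115 0;-119 -203 23 0 0 -0.115 0;-119 -203 23 0 0 -0.115 0"
}}

```text
clock: 37.08
eef_pos: [599.3, -238.5, 159.6]
tool_rot: [-2.068, 2.365, 0.0]
contact_force: [-0.3, 0.4, -0.5]
gripper_width: 0.397
```

```bash
python3 - <<'E'
from bar import *
im,K,P,s=snap("wrist","w27"); print(s["eef_pos"],s["tool_rot"],s["contact_force"])
bar("w27",K,P,280,range(120,200,8))
E
```

```text
[ 599.260443   -238.5422358   159.64194285] [-2.06817703e+00  2.36473551e+00  3.56278223e-04] [-0.27282427  0.41037388 -0.53368096]
[[279.5, 120.0, 44.0], [278.0, 152.0, 19.0], [278.5, 184.0, 18.0]]
x0(y=-150) 613.2 slope 0.1444 deg 8.21
y range -311.440473632119 -265.0659269896451
tool y of bar [ 0.2 -0.8 -0.6] tool x [74. 54. 32.]
```

View pics/w27.png

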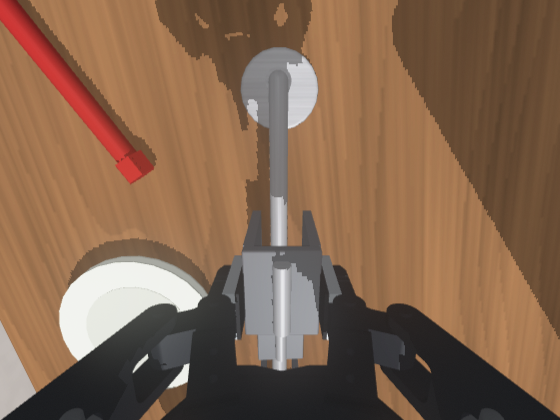

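Request:
{"op": "send_rows", "data": {
  "motion": "0 -0.6 20 0 0 0 0;0 -0.6 40 0 0 0 0;0 -0.6 55 0 0 0 0;0 -0.6 65 0 0 0 0;0 -0.6 70 0 0 0 0;0 -0.6 70 0 0 0 0"
}}

```text
clock: 37.88
eef_pos: [600.5, -238.2, 89.4]
tool_rot: [-2.069, 2.364, 0.0]
contact_force: [0.8, -0.1, 0.1]
gripper_width: 0.398
```

```bash
python3 - <<'E'
from bar import *
im,K,P,s=snap("wrist","w28"); print(s["eef_pos"],s["tool_rot"],s["contact_force"])
E
```

```text
[ 600.52110607 -238.1500325    89.36036748] [-2.06931160e+00  2.36370565e+00  4.16176348e-04] [ 0.77854531 -0.06786464  0.08043659]
```

View pics/w28.png

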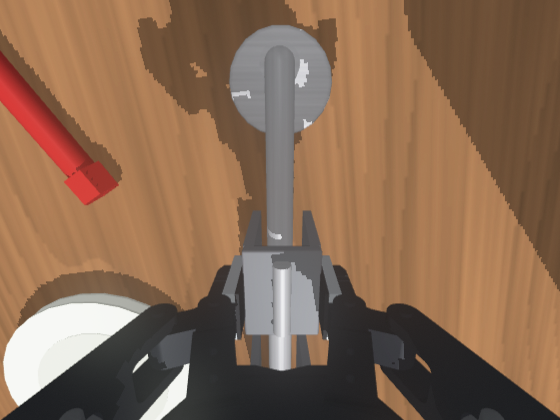

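Request:
{"op": "send_rows", "data": {
  "motion": "0 0 0 0 0 0 0.48;0 0 0 0 0 0 0.48;0 0 0 0 0 0 0.58;0 0 0 0 0 0 0.58;0 0 -20 0 0 0 0.58;0 0 -60 0 0 0 0.58;0 0 -100 0 0 0 0.58;0 0 -150 0 0 0 0.58;0 0 -200 0 0 0 0.58;0 0 -200 0 0 0 0.58"
}}

```text
clock: 39.17
eef_pos: [601.5, -238.7, 292.6]
tool_rot: [-2.068, 2.362, -0.007]
contact_force: [0.9, 0.3, 0.2]
gripper_width: 0.582
```

```bash
python3 - <<'E'
from bar import *
im,K,P,s=snap("wrist","w29"); print(s["eef_pos"],s["contact_force"]); mv((376,289,290,180))
E
```

```text
[ 601.50197387 -238.71384266  292.62129461] [0.89438602 0.34238507 0.18884851]
shift [-493.1  292.8   -0.5] turn [-2.000e-03  1.000e-03  1.438e+00] rows 9.2
```

View pics/w29.png

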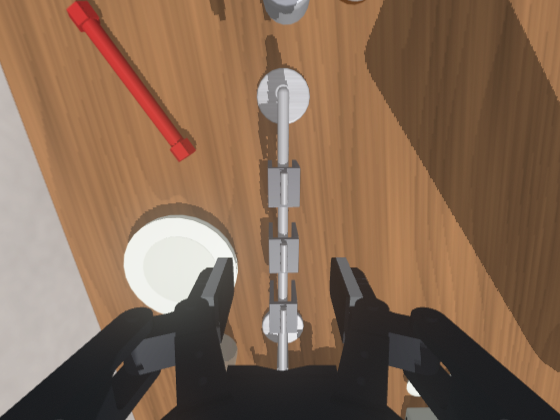

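```bash
python3 - <<'E'
from bar import *
mv((376,289,230,330))
E
```

```text
shift [-493.1  292.9   59.5] turn [-1.00e-03 -2.00e-03 -1.18e+00] rows 9.2
```

Request:
{"op": "send_rows", "data": {
  "motion": "-200 117 -10 0 0 -0.5 0.5;-493 293 0 0 0 -1.18 0.5;-493 293 0 0 0 -1.18 0.5;-493 293 0 0 0 -1.18 0.5;-493 293 0 0 0 -1.18 0.5;-493 293 0 0 0 -1.18 0.5;-493 293 20 0 0 -1.18 0.5;-493 293 40 0 0 -1.18 0.5;-493 293 60 0 0 -1.18 0.5;-493 293 60 0 0 -1.18 0.5;-493 293 60 0 0 -1.18 0.5;-493 293 60 0 0 -1.18 0.5"
}}

```text
clock: 40.72
eef_pos: [375.3, 288.7, 229.3]
tool_rot: [3.034, -0.813, -0.002]
contact_force: [0.2, 0.7, -0.1]
gripper_width: 0.504
```

```bash
python3 - <<'E'
from bar import *
im,K,P,s=snap("wrist","w30"); print(s["eef_pos"],s["tool_rot"],s["joint_positions"])
snap("top","top1"); i=cv2.imread("pics/top1.png"); cv2.imwrite("pics/top1b.png",cv2.resize(i[90:300,150:420],None,fx=2.9,fy=2.8,interpolation=cv2.INTER_CUBIC))
E
```

```text
[375.30172906 288.69805733 229.25355901] [ 3.03442656e+00 -8.13183891e-01 -1.91436833e-03] [ 4.82897129e-01  1.76219733e-01 -1.70759793e-01  1.22477637e+00
  7.57216166e-04 -2.13502839e+00]
```

View pics/w30.png

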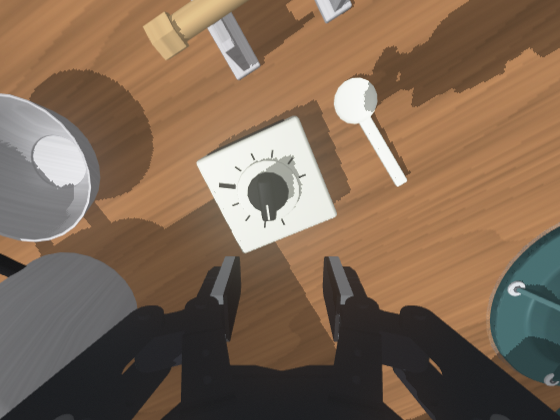

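View pics/top1b.png

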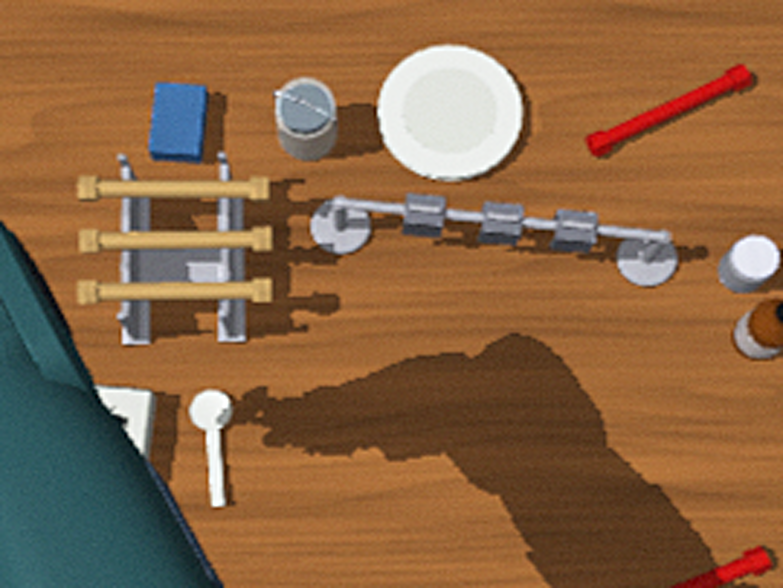

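```bash
python3 - <<'E'
import cv2
im=cv2.imread("pics/w30.png"); cv2.imwrite("pics/d.png",cv2.resize(im[110:260,190:340],None,fx=4,fy=4,interpolation=cv2.INTER_CUBIC))
E
```

```text
(no output)
```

View pics/d.png

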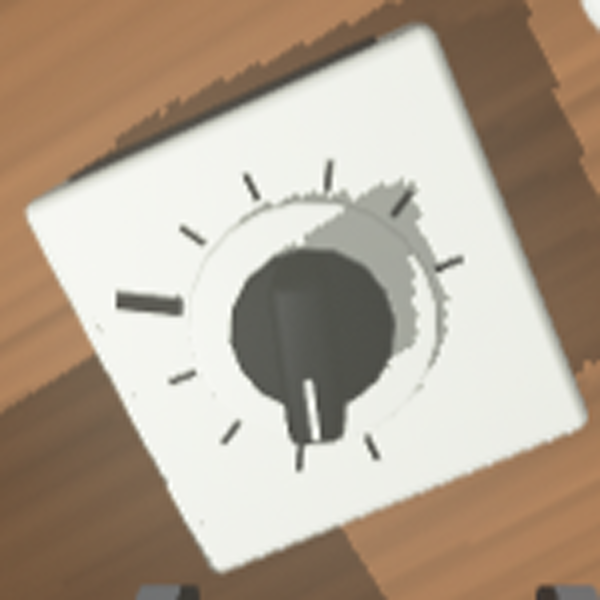

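```bash
python3 - <<'E'
from bar import *
K,P=cam("wrist",sense())
f=lambda p:np.array(p)/4+[190,110]
mk=[(372,447),(299,458),(231,432),(182,377),(150,302),(192,235),(251,186),(330,174),(402,203),(449,263)]
w=ray(K,P,[f(p) for p in mk],45)[:,:2]
# circle fit w/o thick mark
i=[0,1,2,3,5,6,7,8,9]; A=np.c_[2*w[i],np.ones(9)]; b=(w[i]**2).sum(1); s=np.linalg.lstsq(A,b,rcond=None)[0]; c=s[:2]; print("c",c.round(1),"r",np.sqrt(s[2]+c@c).round(1))
a=np.degrees(np.arctan2(*(w-c).T[::-1])); print(a.round(1)); 
z=np.array([ (a[k]+30*k+180)%360-180 for k in range(10)]); print("zero dir",(z%360).round(1))
q=ray(K,P,[f((308,380)),f((316,438))],89)[:,:2]; print("pointer",q.round(1),"dir",np.degrees(np.arctan2(*(q[1]-q[0])[::-1])),"from centre",np.degrees(np.arctan2(*(q.mean(0)-c)[::-1])),np.linalg.norm(q-c,axis=1))
box=ray(K,P,[f(p) for p in [(28,212),(425,25),(587,425),(220,572)]],45)[:,:2]; print("box c",box.mean(0).round(1),[np.linalg.norm(box[k]-box[k-1]).round(1) for k in range(4)],[(np.degrees(np.arctan2(*(box[k]-box[k-1])[::-1]))%90).round(1) for k in range(4)])
h=ray(K,P,[f(p) for p in [(275,290),(310,288),(344,440),(290,442)]],89)[:,:2];print(h.round(1))
E
```

```text
c [377.7 303.1] r 40.2
[173.5 143.2 113.6  83.5  53.1  23.6  -6.4 -36.9 -66.5 -96.3]
zero dir [173.5 173.2 173.6 173.5 173.1 173.6 173.6 173.1 173.5 173.7]
pointer [[374.7 304.4]
 [360.9 310.4]] dir 156.6362565617139 from centre 156.32229594444036 [ 3.3463475  18.29887838]
box c [377.9 302.5] [np.float64(115.9), np.float64(115.4), np.float64(117.7), np.float64(114.6)] [np.float64(84.0), np.float64(84.4), np.float64(83.6), np.float64(83.4)]
[[397.6 299.8]
 [393.9 292.4]
 [357.1 304.7]
 [363.2 316.4]]
```

```bash
python3 - <<'E'
from bar import *
mv((377.7,303,140,336.5))
E
```

```text
shift [ -5.5 -13.5  89.6] turn [-0.     0.001 -0.115] rows 1.5
```

Request:
{"op": "send_rows", "data": {
  "motion": "-5.5 -13.5 40 0 0 -0.115 0.5;-5.5 -13.5 75 0 0 -0.115 0.5;-5.5 -13.5 89 0 0 -0.115 0.5;-5.5 -13.5 89 0 0 -0.115 0.5"
}}

```text
clock: 41.32
eef_pos: [377.3, 303.3, 140.5]
tool_rot: [-3.076, 0.639, 0.002]
contact_force: [-0.1, -0.3, 1.5]
gripper_width: 0.501
```

```bash
python3 - <<'E'
from bar import *
im,K,P,s=snap("wrist","w31"); print(s["eef_pos"],s["tool_rot"])
E
```

```text
[377.26724338 303.29710906 140.53740674] [-3.07597935e+00  6.38631443e-01  2.14922293e-03]
```

View pics/w31.png

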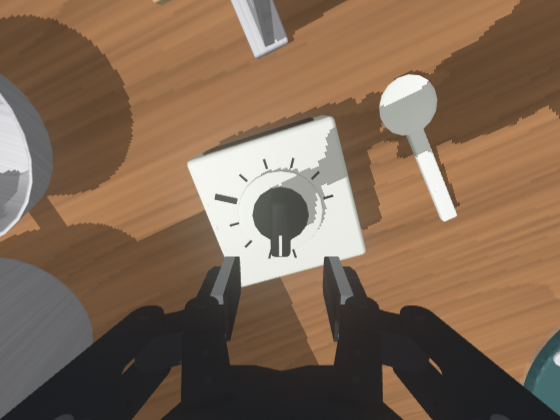

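Request:
{"op": "send_rows", "data": {
  "motion": "0 0 30 0 0 0 0.5;0 0 55 0 0 0 0.5;0 0 70 0 0 0 0.5;0 0 74 0 0 0 0.5;0 0 74 0 0 0 0.5;0 0 74 0 0 0 0;0 0 74 0 0 0 0;0 0 74 0 0 0 0;0 0 74 0 0 0 0;0 0 74 0 0 0 0",
  "squeeze": 40
}}

```text
clock: 42.62
eef_pos: [377.5, 304.1, 67.2]
tool_rot: [-3.075, 0.637, -0.0]
contact_force: [-1.0, -1.0, 7.3]
gripper_width: 0.155
```

```bash
python3 - <<'E'
from bar import *
im,K,P,s=snap("wrist","w32"); print(s["eef_pos"],s["tool_rot"],s["contact_force"],s["torque"],s["gripper_width"])
M=R.from_rotvec(s["tool_rot"]).as_matrix(); print(np.degrees(np.arctan2(M[1,0],M[0,0]))%360)
E
```

```text
[377.46445261 304.11345358  67.19468864] [-3.07498326e+00  6.36718471e-01 -9.37231405e-05] [-0.9574925  -0.95941158  7.2510329 ] [-0.09447705  0.1890058  -0.02375356] 0.15471372935954525
336.60286546343593
```

View pics/w32.png

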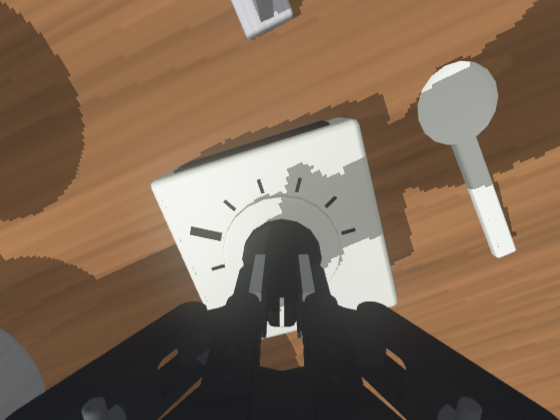

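Request:
{"op": "send_rows", "data": {
  "motion": "0 0 0 0 0 0.15 0;0 0 0 0 0 0.3 0;0 0 0 0 0 0.45 0;0 0 0 0 0 0.6 0;0 0 0 0 0 0.6 0"
}}

```text
clock: 43.3
eef_pos: [378.0, 304.7, 67.2]
tool_rot: [-2.749, 1.515, 0.0]
contact_force: [2.1, 5.0, 4.7]
gripper_width: 0.158
```

```bash
python3 - <<'E'
from bar import *
im,K,P,s=snap("wrist","w33"); print(s["eef_pos"],s["contact_force"],s["torque"],s["gripper_width"])
M=R.from_rotvec(s["tool_rot"]).as_matrix(); print(np.degrees(np.arctan2(M[1,0],M[0,0]))%360)
E
```

```text
[378.01280575 304.71814093  67.21357694] [2.12388481 5.00704083 4.7425531 ] [ 0.95026411 -0.46808569 -0.03354744] 0.1581434185170198
302.2608984214787
```

View pics/w33.png

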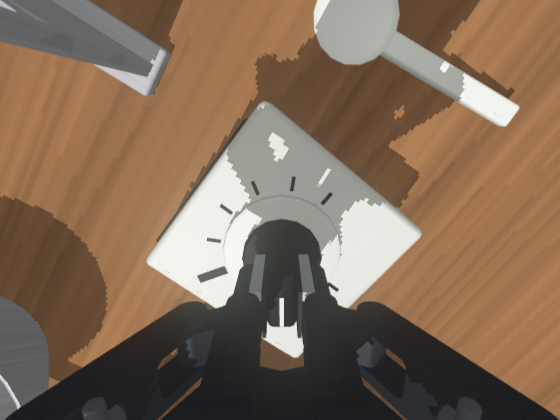

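Request:
{"op": "send_rows", "data": {
  "motion": "0 0 0 0 0 0.15 0;0 0 0 0 0 0.3 0;0 0 0 0 0 0.45 0;0 0 0 0 0 0.6 0;0 0 0 0 0 0.75 0;0 0 0 0 0 0.9 0;0 0 0 0 0 1.05 0;0 0 0 0 0 1.15 0;0 0 0 0 0 1.2 0;0 0 0 0 0 1.2 0;0 0 0 0 0 1.2 0"
}}

```text
clock: 44.72
eef_pos: [379.6, 304.7, 67.3]
tool_rot: [-1.415, 2.8, 0.0]
contact_force: [11.8, 3.0, -4.6]
gripper_width: 0.152
```

```bash
python3 - <<'E'
from bar import *
im,K,P,s=snap("wrist","w34"); print(s["eef_pos"],s["contact_force"],s["torque"],s["gripper_width"])
M=R.from_rotvec(s["tool_rot"]).as_matrix(); print(np.degrees(np.arctan2(M[1,0],M[0,0]))%360)
E
```

```text
[379.58797095 304.68346558  67.29073852] [11.82700632  3.01007071 -4.64125443] [ 0.61763866 -2.39405004 -0.04325528] 0.15155551451898266
233.6358637853843
```

View pics/w34.png

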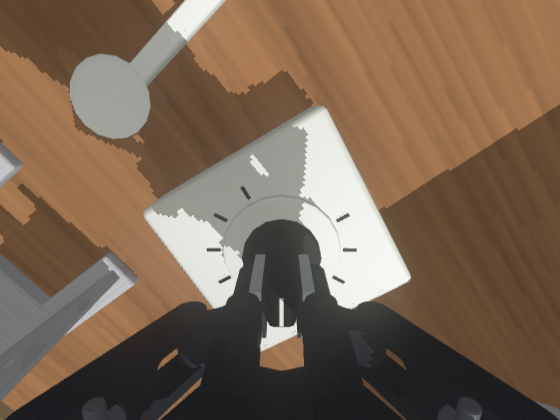

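Request:
{"op": "send_rows", "data": {
  "motion": "0 0 0 0 0 0 0.25;0 0 0 0 0 0 0.4;0 0 0 0 0 0 0.5;0 0 0 0 0 0 0.5;0 0 0 0 0 0 0.5;0 0 -30 0 0 0 0.5;0 0 -80 0 0 0 0.5;0 0 -130 0 0 0 0.5;0 0 -160 0 0 0 0.5;0 0 -160 0 0 0 0.5"
}}

```text
clock: 46.02
eef_pos: [378.0, 304.2, 228.3]
tool_rot: [-1.412, 2.803, 0.002]
contact_force: [-0.6, 0.9, -0.6]
gripper_width: 0.501
```

```bash
python3 - <<'E'
from bar import *
im,K,P,s=snap("wrist","w35"); print(s["eef_pos"],s["contact_force"])
cv2.imwrite("pics/d2.png",cv2.resize(im[110:260,200:350],None,fx=4,fy=4,interpolation=cv2.INTER_CUBIC))
E
```

```text
[377.99068065 304.20711668 228.26048344] [-0.62528857  0.92833266 -0.62198346]
```

View pics/w35.png

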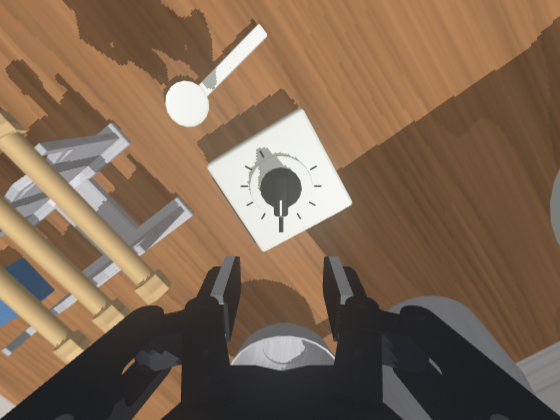

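View pics/d2.png

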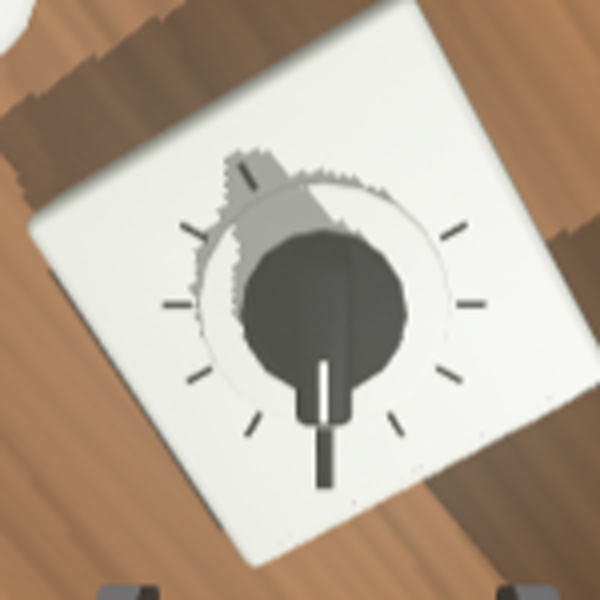

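Request:
{"op": "send_rows", "data": {
  "motion": "0 0 -50 0 0 0 0.5;0 0 -50 0 0 0 0.5;0 0 -50 0 0 0 0.5;0 0 -50 0 0 0 0.5"
}}

```text
clock: 46.58
eef_pos: [376.7, 303.5, 275.1]
tool_rot: [1.412, -2.803, -0.001]
contact_force: [0.0, 1.1, 0.3]
gripper_width: 0.498
```

```bash
python3 - <<'E'
from bar import *
im,K,P,s=snap("scene","s2"); print(s["eef_pos"],np.abs(s["qd"]).max())
snap("top","top2"); i=cv2.imread("pics/top2.png"); cv2.imwrite("pics/top2b.png",cv2.resize(i[90:300,150:420],None,fx=2.9,fy=2.8,interpolation=cv2.INTER_CUBIC))
E
```

```text
[376.74807321 303.45554852 275.12234984] 0.007298058047156113
```

View pics/s2.png

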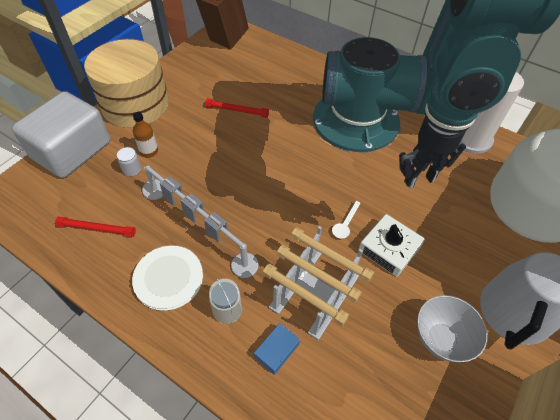

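View pics/top2b.png

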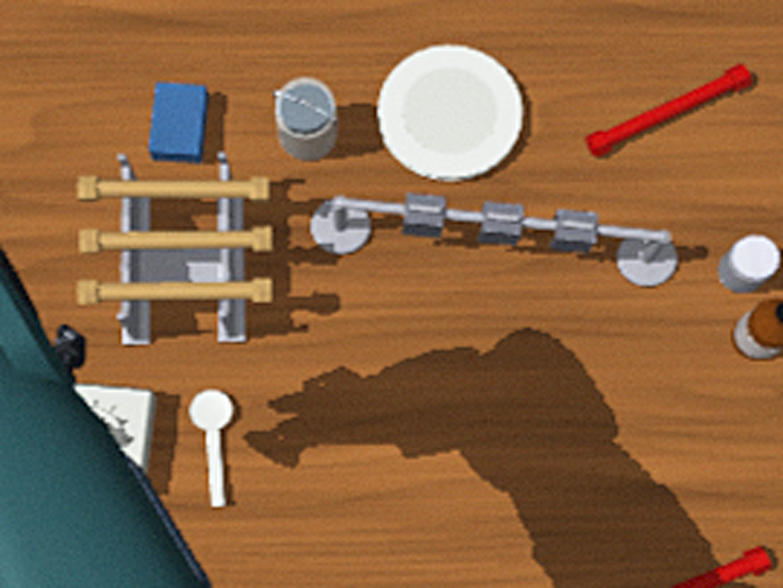

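Three pins lie in the rest, three clips are on the rail, the dial is set, the bystanders are unmoved, and the arm is clear and still. Handing in.

```bash
python3 -c "
from plant import *
print(job_done())"
```

```text
the job is handed in; nothing more can be done
None
```

I loaded all three pins and all three clips, then turned the dial to the 40-minute mark and handed the job in at about 47 s. The hand-in reports no verdict, so the result rests on the checks below.

- **Pins:** in the wrist view after the last placing, at 100 mm height, their angles to world y (the rest's y within about 1°) were 1.5°, 0.4° and 0.8° (limit about 5°). Their middles were within about 3 mm of the rest's centreline. One pin's x read 4–5 mm beyond its valley (657 against 652), which I put down to the slanted view.
- **Clips:** all three straddle the bar, about 85, 0 and -85 mm along it from its middle, seen in the wrist, top and scene views.
- **Dial:** after release, the white pointer line lay directly on the thick 40-minute mark. I judged this by eye in the close-up and did not measure it again.
- **Other things:** in the last scene and top pictures the bystanders I could see stood where they were at the start. The arm was clear and still.

Two measurements disagreed along the way:
- **Rail position:** an oblique wrist view put the rail about 6 mm nearer the robot than the view from directly above. I used the view from above, and the clips fitted on.
- **Dial centre:** my first rough positions for it were 11–17 mm off. I corrected this from its marks before gripping.

I saw no knocked pin and no slackened grip.

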